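# Open the cleaning pot, load the busbar links, dose the cleaner

### The arm

A 6-joint arm with a two-finger parallel gripper is mounted at the origin on the work surface. World frame = base frame: x ahead of the robot, y to its left, z up, the work surface at z = 0. Lengths are in m, angles in rad, forces in N, time in s.
With the tool pointing down it reaches from about 0.225 to 0.725 m from the base axis. Payload 3.1 kg.
Tool frame: the origin (TCP) lies between the finger pads; the fingertips stand 17 mm ahead of it and the grasp point (between the pads) lies 2 mm behind it (bot.tip_reach is the distance from the TCP to the fingertips, in m); x points along the fingers, y is the direction in which the jaws open and shut, and the axes are right-handed (so a half turn about x gives the same grasp; the last joint's range is limited). The gripper opens to 85 mm and grips with 20 to 120 N. Pads are 22 mm wide; open, the fingers measure 114 mm over their backs; the gripper's body (76 mm by 85 mm) begins 54 mm behind the grasp point. The pads swing forward as they close: fully open they stand 13 mm farther back than shut.
Start: joints at [-1.342, 0.048, 0.099, 1.622, 0, 1.443], TCP at [0.183, -0.492, 0.228] pointing down, gripper open.
Joint ranges: [-2.91, 2.91], [-0.99, 1.94], [-1.21, 1.42], [-2.12, 2.29], [-1.49, 1.47], [-3.14, 3.14]. Speed limits (rad/s): [2.79, 2.79, 3.14, 3.14, 3.14, 3.14].

### API

Orientations are given as a rotation vector (axis times angle).
In Python, from rig import bot gives the robot as it stands.
- The arm moves only by the tool apply_moves, never from a script. Its arguments are lists of equal length, an entry for each row: "xyz": the shift along the tool's x, y, z in cm, a list of three; "delta_rot": the turn, a rotation vector about the tool's x, y, z in degrees, a list of three. In form: {"xyz": [[tx, ty, tz], ...], "delta_rot": [[wx, wy, wz], ...]}. A call has 1 to 20 rows; each row shifts and turns the pose as measured when the row begins, along the tool's axes as they then stand; what a row does not reach is not made up. A row lasts 1/10 s, in which the tool goes at most 50 mm and 8.59 degrees, less where a joint would pass 70% of its speed; a pose out of reach is approached as far as the arm can. A call with a gripper value outside its range is refused whole. "hand" is the gripper's target within -1 to 1 (shut at 1, half-way at 0, fully open at -1), set as the call begins (left out, the last holds). The fingers move at their own pace and stop on an object; "newtons" is the grip in N (left out, the last holds). Time passes only in rows, so rows that do not move let the fingers close. It gives the time, the measured TCP pose, the force and the opening at its end, in the units of the state.
- bot.state(): the state, without advancing time (a new reading comes with each control period).
- bot.read_camera(name): name is "scene" or "top"; returns a dict with "frame" (420x560x3 uint8, blue, green, red), "z_map" (420x560 float32, m along the optical axis (not along the pixel's ray), 0 where there is no reading), "fx", "fy", "cx", "cy" (pixels), "position" and "attitude" of the camera in the world. Camera axes: x right, y down, z forward; pixel columns grow to the right and rows downward; lengths in m; the calibration is good to about 2 mm. A picture is of the moment at which its call begins.
- bot.sign_off(): hands the job in, once; it reports no verdict.
The state is a dict: "time": time; "q": joint angles; "joint_vel": joint speeds; "effort": joint torques, N m; "ee_pos": TCP position; "tool_rot": TCP orientation; "contact_force": force on the tool from outside, world axes, zero at the start; "torque": the same for the moment, N m; "grip_width": finger opening in m.
Only numpy, scipy, OpenCV 4.12 (cv2) and the standard library are available. Lean on these libraries where they do the work, as an engineer would, in place of code of your own. Each camera call takes 0.05 s, during which the arm holds its last target.

### The job

Unscrew the cap of the cleaning pot (counter-clockwise, about two turns), lift it off and stand it knob up in the middle of the bare rubber mat. Then put all the copper busbar links into the open pot, and when they are all in, press the dosing pump's head down to its stop for a moment and let it come all the way up again. Leave the closed bottle and the screwdriver where they are.

Things in the scene. Friction and masses are not known exactly. Their poses are not given: they have to be found in the camera images.
- pot: Ultrasonic cleaning pot, bolted to the bench (place varies): grey square housing 140 x 140 x 50 mm high, on it an upright round steel neck, outside diameter 110 mm, rim 120 mm above the bench. The neck's outside carries a right-hand screw thread, 123 to 125 mm over the ridges, rising 16 mm a turn. Origin: centre of the underside, z up.
- pot_mouth (a point): Centre of the pot's mouth, level with the neck's rim, 120 mm above the bench. Once the cap is off the neck is open: a well 102 mm wide and 70 mm deep (wall 4 mm, floor 50 mm above the bench).
- cap: Black screw cap on the neck: ribbed skirt 136 mm in diameter (inside 128), 42 mm deep, and flat top plate, upper face 48 mm above the origin; 0.3 kg. Origin: centre of the skirt's lower edge, z up; 78 mm above the bench when screwed down, as at the start. Counter-clockwise from above it climbs 16 mm a turn and is free after about 2 turns, 32 mm up. It cannot be pulled off before.
- cap_knob (a point): Centre of the top of the cap's plain round grey knob, 46 mm in diameter, 35 mm tall; 83 mm above the cap's origin. Grip, turn with the grip rising, let go, turn back, grip again: light friction, no spring, and the cap stays where it is let go. Once free, lift it so that it is 50 mm or more above its starting height before moving it sideways.
- mat: Bare flat black rubber mat fixed on the bench, 160 x 160 x 3 mm, to the left or right of the pot (varies): where the cap is to stand. Origin: centre of its underside.
- pump_head (a joint): Travel of the dosing pump's spring plunger head, in m: 0 = fully up, 0.020 = pressed down to its stop. The spring needs about 2.5 N to start and 8.5 N at the stop, and pushes the head back up when it is let go.
- pump_top (a point): Centre of the top face of the pump's head: a grey disc 44 mm in diameter and 12 mm thick, with a thin spout to one side, on a stem above a white round bottle (64 mm in diameter, fixed to the bench). It is 140 mm above the bench when up and 120 mm when pressed to the stop. The pump stands beyond the pot, to the left or right.
- bottle: Closed white bottle, 60 mm in diameter, 150 mm tall, no pump head, standing loose beyond the pot on the side away from the pump. Leave alone. Origin: centre of its underside.
- driver: Orange-handled screwdriver, 180 mm long, lying beyond the pot. Leave alone.
- link1: Busbar link, one of four alike: copper bar 72 x 18 x 5 mm with a black block 36 x 22 x 14 mm (long, wide, high) round its middle; about 80 g. Lies on a 3 mm cork pad (180 x 200 mm) on the side of the pot away from the mat, or, if knocked, on the bench. 2 to 4 are there; an absent one reads None from the start. Origin: centre of the block's underside; x along the bar, y across, z up.
- link2: Busbar link, one of four alike: copper bar 72 x 18 x 5 mm with a black block 36 x 22 x 14 mm (long, wide, high) round its middle; about 80 g. Lies on a 3 mm cork pad (180 x 200 mm) on the side of the pot away from the mat, or, if knocked, on the bench. 2 to 4 are there; an absent one reads None from the start. Origin: centre of the block's underside; x along the bar, y across, z up.
- link3: Busbar link, one of four alike: copper bar 72 x 18 x 5 mm with a black block 36 x 22 x 14 mm (long, wide, high) round its middle; about 80 g. Lies on a 3 mm cork pad (180 x 200 mm) on the side of the pot away from the mat, or, if knocked, on the bench. 2 to 4 are there; an absent one reads None from the start. Origin: centre of the block's underside; x along the bar, y across, z up.
- link4: Busbar link, one of four alike: copper bar 72 x 18 x 5 mm with a black block 36 x 22 x 14 mm (long, wide, high) round its middle; about 80 g. Lies on a 3 mm cork pad (180 x 200 mm) on the side of the pot away from the mat, or, if knocked, on the bench. 2 to 4 are there; an absent one reads None from the start. Origin: centre of the block's underside; x along the bar, y across, z up.
There are look-alikes about, which are no part of the job. What is shaped like the cap but pink is not meant.

How it is judged:
On the way, in this order (a step that is already met when the one before it is completed fails the run):
1. the cap is unscrewed and lifted clear of the neck (z of cap_knob in the frame of pot above 0.199 m), for 0.1 s.
2. the cap stands knob up on the rubber mat (horizontal distance between cap and mat below 0.045 m and angle between cap's own z axis and vertical below 0.1 rad and height (world z) of cap below 0.012 m and linear speed of cap below 0.05 m/s), for 0.2 s.
3. all the links are in the pot (horizontal distance between each of link1, link2, link3, link4 and pot below 0.055 m and height (world z) of link1 between 0.04 and 0.118 m and height (world z) of link2 between 0.04 and 0.118 m and height (world z) of link3 between 0.04 and 0.118 m and height (world z) of link4 between 0.04 and 0.118 m), for 0.2 s.
4. the pump head is pressed down to its stop (value of joint pump_head above 0.018 m), for 0.1 s.
5. the pump head has come up again (value of joint pump_head below 0.003 m), for 0.1 s.
At the end, for the whole second after the job is handed in: The cap stands upright (within 0.1 rad) on the mat, its centre within 45 mm of the mat's centre; every link that is there lies in the pot below the rim; the pump head is up again (less than 3 mm down) after having been pressed to its stop (at least 18 of 20 mm) with all links in (all of step 3 and horizontal distance between cap and mat below 0.045 m and angle between cap's own z axis and vertical below 0.1 rad and height (world z) of cap below 0.012 m and value of joint pump_head below 0.003 m and linear speed of cap below 0.02 m/s); the robot touches nothing.
It fails at once if the bottle is moved by more than 40 mm (distance of bottle from where it was at the start of the episode above 0.04 m).
It fails at once if the driver is moved by more than 40 mm (distance of driver from where it was at the start of the episode above 0.04 m).
Of link1, link2, link3, link4 only 2 to 4 are there at a start; the rules pass over those that are not, and their reading is None.
At some moment in a run one of link1, link2, link3, link4 may be knocked a few centimetres aside while the robot is not near it.
Once in a run the grip may slacken for a moment while it holds something.
It also fails if it takes over 210 s, if anything falls off the work surface, if the arm or the gripper's body presses on something with over 40 N, if the wrist force passes 120 N, or if a joint passes its speed limit or range.

## Working session

There is one attempt and no reset: what is moved stays moved. The work goes in short steps, Python scripts to look and compute and a tool call to move; the robot and the scene stay as the last step left them, time stands still between calls to the robot, and variables do not carry over. Pictures are saved under pics/ and viewed, and the job is handed in when it is done.

Besides the shell and the picture viewer there is one more tool, called after "Call:" as a command line: name --argument value ..., lists and objects as JSON in quotes. apply_moves: Moves the arm, as the interface text tells. Its arguments: {"type":"object","properties":{"xyz":{"type":"array"},"delta_rot":{"type":"array"},"hand":{"type":"number"},"newtons":{"type":"number"}},"required":["xyz","delta_rot"]}

```bash
mkdir -p pics; ls; python3 - <<'E'
from rig import bot
import cv2, numpy as np
s=bot.state(); print(s)
for n in ["scene","top"]:
    c=bot.read_camera(n); cv2.imwrite(f"pics/{n}0.png",c["frame"]); np.savez(f"{n}0.npz",**c)
    print(n,c["fx"],c["fy"],c["cx"],c["cy"],c["position"],c["attitude"])
E
```

```text
pics
{'time': 0.0, 'q': array([-1.34177755e+00,  4.87043193e-02,  9.75913951e-02,  1.62200755e+00,
        5.64534297e-05,  1.44299171e+00]), 'joint_vel': array([-0.00096417,  0.00056018,  0.00136953,  0.00235315,  0.00014753,
       -0.00179761]), 'effort': array([-9.45686370e-04, -3.38785172e+01,  3.20014644e+01,  2.02912849e-02,
       -3.11457470e-04,  4.87310416e-06]), 'ee_pos': array([ 0.18324304, -0.4913202 ,  0.2268381 ]), 'tool_rot': array([ 2.02797834,  0.36810945, -2.02810443]), 'contact_force': array([ 0.42278963, -0.33891812,  0.28204838]), 'torque': array([0.01935649, 0.0262891 , 0.02927458]), 'grip_width': 0.08552698975565223}
scene 474.60066660686454 474.60066660686454 272.80263340845335 207.64027380028207 [1.12157052 0.90301342 0.86274162] [-0.73918853 -2.46378031  1.30442668]
top 508.448573360815 508.448573360815 278.8199637693329 210.16740097930366 [ 0.41796195 -0.0044675   1.21354913] [-2.18537091  2.14203018 -0.15720577]
```

View pics/top0.png

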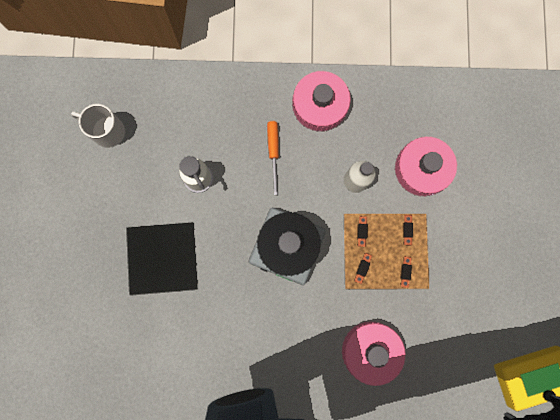

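View pics/scene0.png

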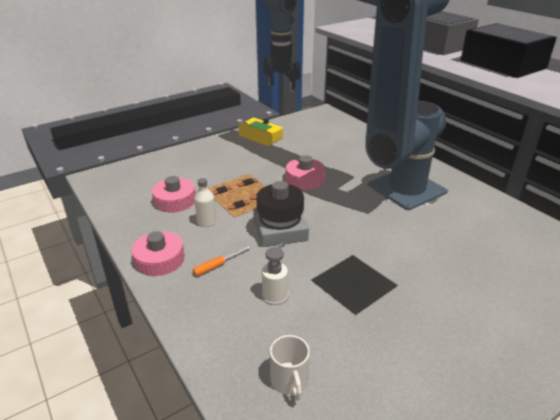

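The top view shows the black cap at (289,242), mat at (162,258), cork with four links around (386,252), pump at (193,168), bottle at (362,176) and screwdriver at (274,155). Next I measure their positions.

```bash
cat > h.py <<'E'
import cv2, numpy as np
from scipy.spatial.transform import Rotation as R
def cam(c):
    return R.from_rotvec(c["attitude"]).as_matrix(), np.array(c["position"])
def ray(c,u,v,z):
    M,p=cam(c); d=M@np.array([(u-c["cx"])/c["fx"],(v-c["cy"])/c["fy"],1.]); return p+d*(z-p[2])/d[2]
def cloud(c):
    M,p=cam(c); h,w=c["z_map"].shape; u,v=np.meshgrid(np.arange(w),np.arange(h)); z=c["z_map"]
    P=np.stack([(u-c["cx"])/c["fx"]*z,(v-c["cy"])/c["fy"]*z,z],-1)@M.T+p
    P[z==0]=np.nan; return P
def circ(P,m):
    cs,_=cv2.findContours(m.astype(np.uint8),0,2); 
    c=max(cs,key=cv2.contourArea); M=cv2.moments(c); return M["m10"]/M["m00"],M["m01"]/M["m00"],cv2.contourArea(c),c
def links(c,zc=0.003,lim=None):
    "black blocks and copper ends: returns list of (centre xy, yaw)"
    pass
E
python3 - <<'E'
from h import *
c=dict(np.load("top0.npz")); P=cloud(c); z=P[...,2]; hsv=cv2.cvtColor(c["frame"],cv2.COLOR_BGR2HSV)
def box(m,x0,x1,y0,y1):
    k=np.zeros_like(m); k[y0:y1,x0:x1]=m[y0:y1,x0:x1]; return k
def rep(n,m,zz):
    u,v,a,ct=circ(P,m); r=cv2.minAreaRect(ct); print(n,(round(u),round(v)),a,ray(c,u,v,zz).round(4),"zmed",np.nanmedian(z[m>0]).round(4),"rect",np.round(r[1],1),round(r[2],1), "diam mm",(2*np.sqrt(a/np.pi)*(c["position"][2]-zz)/c["fx"]*1000).round(1))
rep("knob",box(z>0.145,260,320,210,275),.161)
rep("cap",box((z>0.11),240,330,200,290),.126)
rep("pumphead",box(z>0.125,170,225,150,195),.14)
rep("bottle",box(z>0.03,335,385,150,200),.1)
mat=box((hsv[...,2]<50),100,220,200,310); rep("mat",mat,.003)
u,v,a,ct=circ(P,mat); b=cv2.boxPoints(cv2.minAreaRect(ct)); print([ray(c,*q,.003).round(3)[:2].tolist() for q in b])
hs=box((z>0.03)&(z<.07),230,330,200,290)
ys,xs=np.nonzero(hs);print("housing",np.nanmean(P[hs>0],0), (np.nanmin(P[hs>0],0)),np.nanmax(P[hs>0],0))
crop=c["frame"][200:300,335:440]; cv2.imwrite("pics/cork0.png",cv2.resize(crop,None,fx=6,fy=5.7,interpolation=cv2.INTER_CUBIC))
E
```

```text
knob (289, 243) 362.5 [ 0.4855 -0.0438  0.161 ] zmed 0.1606 rect [21.9 21.9] 68.2 diam mm 44.5
cap (288, 244) 3060.5 [ 0.4853 -0.0437  0.126 ] zmed 0.1263 rect [63.1 62.8] 76.0 diam mm 133.5
pumphead (190, 168) 354.5 [0.6417 0.1691 0.14  ] zmed 0.139 rect [34.8 20. ] 39.8 diam mm 44.9
bottle (360, 176) 649.0 [ 0.6424 -0.2019  0.1   ] zmed 0.103 rect [25.5 32.5] 45.0 diam mm 63.0
mat (162, 258) 4352.5 [0.4534 0.2504 0.003 ] zmed 0.0031 rect [67.3 68.5] 86.1 diam mm 177.2
[[0.525, 0.34], [0.54, 0.179], [0.382, 0.162], [0.368, 0.321]]
housing [ 0.46750674 -0.03400867  0.04854698] [ 0.39932914 -0.13148468  0.03063082] [0.57290462 0.04233955 0.05570904]
```

View pics/cork0.png

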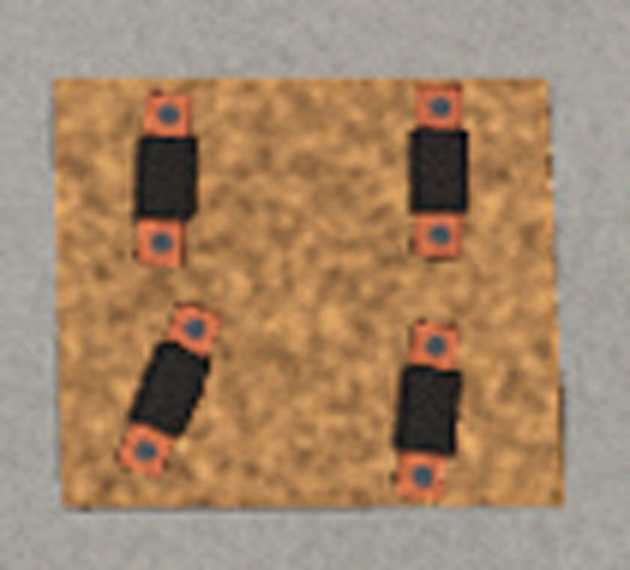

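```bash
cat >> h.py <<'E'
from rig import bot
def st(tgt=None,yaw=None):
    s=bot.state(); M=R.from_rotvec(s["tool_rot"]).as_matrix()
    y=np.degrees(np.arctan2(M[1,1],M[0,1]))
    print("t",round(s["time"],2),"pos",np.round(s["ee_pos"],4),"xaxis",M[:,0].round(3),"yawY",y.round(1),"q",np.round(s["q"],2),"F",np.round(s["contact_force"],1),"w",round(s["grip_width"],4))
    if tgt is not None:
        print("shift cm",(M.T@(np.array(tgt)-s["ee_pos"])*100).round(2))
        # level: tool x -> down
    ax=np.cross(M[:,0],[0,0,-1]); print("level rot deg",(M.T@np.degrees(ax)).round(2))
    if yaw is not None: print("rot about tool x: ",-(((yaw-y+90)%180)-90).round(1))
    return s,M
E
python3 - <<'E'
from h import *
s,M=st([.4855,-.0438,.24]); print(M.round(3))
E
```

```text
t 0.1 pos [ 0.1832 -0.4914  0.2269] xaxis [-0.     0.002 -1.   ] yawY -69.6 q [-1.34  0.05  0.1   1.62  0.    1.44] F [ 0.8  0.5 -0.4] w 0.0855
shift cm [ -1.23 -31.39 -43.95]
level rot deg [ 0.   -0.02  0.12]
[[-0.     0.349 -0.937]
 [ 0.002 -0.937 -0.349]
 [-1.    -0.002 -0.   ]]
```

Call:
apply_moves --xyz '[[-0.1,-2.6,-3.6],[-0.1,-2.6,-3.6],[-0.1,-2.6,-3.6],[-0.1,-2.6,-3.6],[-0.1,-2.6,-3.6],[-0.1,-2.6,-3.6],[-0.1,-2.6,-3.6],[-0.1,-2.6,-3.6],[-0.1,-2.6,-3.6],[-0.1,-2.6,-3.6],[-0.1,-2.6,-3.6],[-0.1,-2.6,-3.6]]' --delta_rot '[[0,0,0],[0,0,0],[0,0,0],[0,0,0],[0,0,0],[0,0,0],[0,0,0],[0,0,0],[0,0,0],[0,0,0],[0,0,0],[0,0,0]]' --hand -1 --newtons 60

```text
time: 1.3
ee_pos: [0.4863, -0.0354, 0.2326]
tool_rot: [2.034, 0.364, -2.044]
contact_force: [0.8, -0.7, -0.4]
grip_width: 0.085
```

```bash
python3 -c "
from h import *
st([.4855,-.0438,.22],-86)"
```

```text
t 1.3 pos [ 0.4863 -0.0354  0.2326] xaxis [-0.006  0.009 -1.   ] yawY -70.3 q [-0.22 -0.04  0.02  1.64  0.01  2.58] F [ 0.8 -0.7 -0.4] w 0.085
shift cm [1.25 0.78 0.36]
level rot deg [-0.    0.17  0.62]
rot about tool x:  15.7
```

Call:
apply_moves --xyz '[[0.3,0.4,0.2],[0.3,0.4,0.2],[0.3,0,0],[0,0,0]]' --delta_rot '[[7,0.2,0.6],[7,0,0],[7,0,0],[0,0,0]]'

```text
time: 1.7
ee_pos: [0.4864, -0.0366, 0.22]
tool_rot: [-2.203, 0.022, 2.214]
contact_force: [-0.6, -0.1, 0.1]
grip_width: 0.0855
```

```bash
python3 -c "
from h import *
st([.4855,-.0438,.15],-92)"
```

```text
t 1.7 pos [ 0.4864 -0.0366  0.22  ] xaxis [-0.005  0.003 -1.   ] yawY -91.3 q [-0.21 -0.05 -0.01  1.61  0.    2.95] F [-0.6 -0.1  0.1] w 0.0855
shift cm [6.99 0.75 0.04]
level rot deg [0.   0.27 0.16]
rot about tool x:  0.7
```

Call:
apply_moves --xyz '[[0,0.4,0],[0,0.35,0],[1.5,0,0],[1.5,0,0],[0,0,0]]' --delta_rot '[[0,0.2,0],[0,0,0],[0,0,0],[0,0,0],[0,0,0]]'

```text
time: 2.2
ee_pos: [0.4861, -0.0463, 0.1897]
tool_rot: [-2.212, 0.016, 2.212]
contact_force: [-0.3, 0.2, 0.0]
grip_width: 0.0852
```

```bash
python3 -c "
from h import *
st([.4855,-.0438,.15],-92)
c=bot.read_camera('scene'); cv2.imwrite('pics/s1.png',cv2.resize(c['frame'][130:290,190:400],None,fx=3.6,fy=3.6,interpolation=2))"
```

```text
t 2.2 pos [ 0.4861 -0.0463  0.1897] xaxis [ 0.     0.002 -1.   ] yawY -90.9 q [-0.23 -0.05 -0.08  1.55  0.    2.92] F [-0.3  0.2  0. ] w 0.0852
shift cm [ 3.97 -0.24  0.07]
level rot deg [ 0.   -0.    0.12]
rot about tool x:  1.1
```

View pics/s1.png

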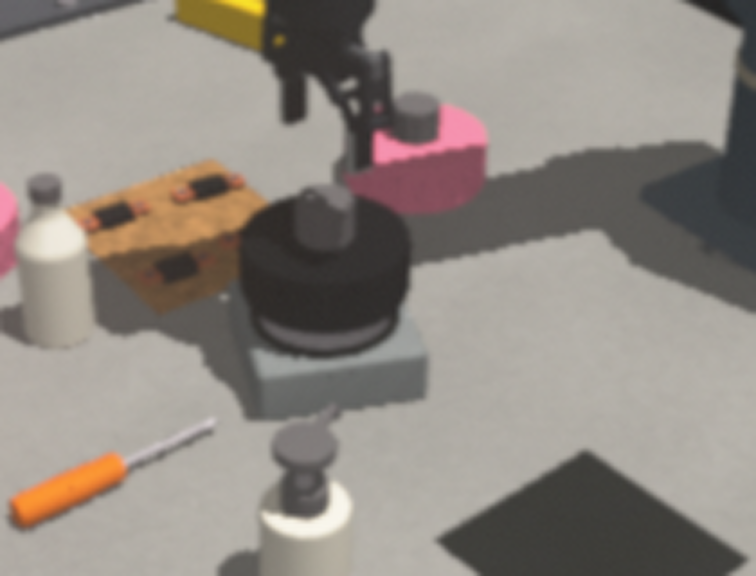

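The fingers are open above the knob (325,215), straddling it, so I can descend and grip.

Call:
apply_moves --xyz '[[1,-0.2,0.05],[1,0,0],[1,0,0],[0.9,0,0],[0,0,0]]' --delta_rot '[[0,0,0],[0,0,0],[0,0,0],[0,0,0],[0,0,0]]'

```text
time: 2.75
ee_pos: [0.4872, -0.045, 0.1507]
tool_rot: [-2.218, 0.016, 2.208]
contact_force: [-0.6, 0.5, 0.1]
grip_width: 0.0854
```

Call:
apply_moves --xyz '[[0,0,0],[0,0,0],[0,0,0],[0,0,0],[0,0,0],[0,0,0]]' --delta_rot '[[0,0,0],[0,0,0],[0,0,0],[0,0,0],[0,0,0],[0,0,0]]' --hand 1 --newtons 60

```text
time: 3.35
ee_pos: [0.4875, -0.045, 0.1515]
tool_rot: [-2.22, 0.017, 2.207]
contact_force: [0.3, 0.6, -1.0]
grip_width: 0.0423
```

```bash
python3 -c "
from h import *
st([.4855,-.0438,.15],-92)"
```

```text
t 3.35 pos [ 0.4875 -0.045   0.1515] xaxis [ 0.006  0.    -1.   ] yawY -90.9 q [-0.23 -0.05 -0.15  1.46  0.    2.93] F [ 0.3  0.6 -1. ] w 0.0423
shift cm [ 0.14 -0.12  0.21]
level rot deg [-0.   -0.32  0.02]
rot about tool x:  1.1
```

Call:
apply_moves --xyz '[[-0.04,0,0],[-0.04,0,0],[-0.04,0,0],[-0.04,0,0],[-0.04,0,0],[-0.04,0,0]]' --delta_rot '[[-8.5,0,0],[-8.5,0,0],[-8.5,0,0],[-8.5,0,0],[-8.5,0,0],[-8.5,0,0]]'

```text
time: 3.95
ee_pos: [0.4872, -0.0447, 0.1526]
tool_rot: [1.696, 0.805, -1.687]
contact_force: [-0.3, 0.4, 0.1]
grip_width: 0.0421
```

```bash
python3 -c "
from h import *
st([.4855,-.0438,.15],-92)"
```

```text
t 3.95 pos [ 0.4872 -0.0447  0.1526] xaxis [ 0.004  0.002 -1.   ] yawY -39.1 q [-0.23 -0.05 -0.15  1.47  0.    2.02] F [-0.3  0.4  0.1] w 0.0421
shift cm [ 0.26 -0.19  0.04]
level rot deg [-0.   -0.23 -0.12]
rot about tool x:  52.9
```

Call:
apply_moves --xyz '[[-0.06,0,0],[-0.06,0,0],[-0.06,0,0],[-0.06,0,0],[-0.06,0,0],[-0.06,0,0],[-0.06,0,0],[-0.06,0,0],[-0.06,0,0],[-0.06,0,0],[-0.06,0,0],[-0.06,0,0],[-0.06,0,0],[-0.06,0,0]]' --delta_rot '[[-8.5,0,0],[-8.5,0,0],[-8.5,0,0],[-8.5,0,0],[-8.5,0,0],[-8.5,0,0],[-8.5,0,0],[-8.5,0,0],[-8.5,0,0],[-8.5,0,0],[-8.5,0,0],[-8.5,0,0],[-8.5,0,0],[-8.5,0,0]]'

```text
time: 5.35
ee_pos: [0.4871, -0.0453, 0.158]
tool_rot: [0.122, 1.566, -0.118]
contact_force: [0.7, -0.4, -1.2]
grip_width: 0.0428
```

```bash
python3 -c "
from h import *
st([.4855,-.0438,.15],-92)
c=bot.read_camera('scene'); cv2.imwrite('pics/s2.png',cv2.resize(c['frame'][130:290,190:400],None,fx=3.6,fy=3.6,interpolation=2))"
```

```text
t 5.35 pos [ 0.4871 -0.0453  0.158 ] xaxis [ 0.002  0.002 -1.   ] yawY 81.2 q [-0.23 -0.05 -0.14  1.48  0.   -0.08] F [ 0.7 -0.4 -1.2] w 0.0428
shift cm [ 0.8   0.12 -0.18]
level rot deg [ 0.    0.07 -0.14]
rot about tool x:  -6.8
```

View pics/s2.png

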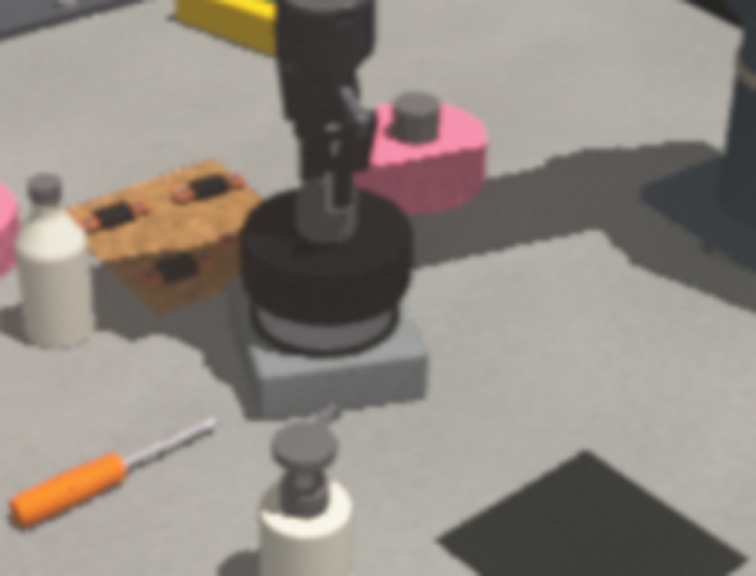

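The cap has risen: more of the neck shows under the skirt (325,325). I'll keep turning.

Call:
apply_moves --xyz '[[-0.06,0,0],[-0.06,0,0],[-0.06,0,0],[-0.06,0,0],[-0.06,0,0],[-0.06,0,0],[-0.06,0,0],[-0.06,0,0],[-0.06,0,0],[-0.06,0,0],[-0.06,0,0],[-0.06,0,0],[-0.06,0,0],[-0.06,0,0],[-0.06,0,0],[-0.06,0,0],[-0.06,0,0],[-0.06,0,0],[-0.06,0,0],[0,0,0]]' --delta_rot '[[-8.5,0,0],[-8.5,0,0],[-8.5,0,0],[-8.5,0,0],[-8.5,0,0],[-8.5,0,0],[-8.5,0,0],[-8.5,0,0],[-8.5,0,0],[-8.5,0,0],[-8.5,0,0],[-8.5,0,0],[-8.5,0,0],[-8.5,0,0],[-8.5,0,0],[-8.5,0,0],[-8.5,0,0],[-8.5,0,0],[-8.5,0,0],[0,0,0]]'

```text
time: 7.4
ee_pos: [0.4857, -0.0455, 0.1653]
tool_rot: [-1.965, 0.448, 1.976]
contact_force: [0.3, 0.2, -0.4]
grip_width: 0.0423
```

```bash
python3 -c "
from h import *
st([.4855,-.0438,.15],-92)"
```

```text
t 7.4 pos [ 0.4857 -0.0455  0.1653] xaxis [-0.005  0.004 -1.   ] yawY -115.8 q [-0.23 -0.05 -0.12  1.5   0.   -2.92] F [ 0.3  0.2 -0.4] w 0.0423
shift cm [ 1.53 -0.14  0.08]
level rot deg [0.   0.34 0.09]
rot about tool x:  -23.8
```

Call:
apply_moves --xyz '[[0,0,0],[0,0,0],[0,0,0],[0,0,0],[0,0,0],[0,0,0],[0,0,0],[0,0,0],[0,0,0],[0,0,0],[0,0,0],[0,0,0],[0,0,0],[0,0,0],[0,0,0],[0,0,0],[0,0,0],[0,0,0],[0,0,0],[0,0,0]]' --delta_rot '[[0,0,0],[0,0,0],[0,0,0],[8.5,0,0],[8.5,0,0],[8.5,0,0],[8.5,0,0],[8.5,0,0],[8.5,0,0],[8.5,0,0],[8.5,0,0],[8.5,0,0],[8.5,0,0],[8.5,0,0],[8.5,0,0],[8.5,0,0],[8.5,0,0],[8.5,0,0],[8.5,0,0],[8.5,0,0]]' --hand -1

```text
time: 9.4
ee_pos: [0.4879, -0.045, 0.1692]
tool_rot: [-0.096, 1.566, 0.103]
contact_force: [-0.0, -0.1, 0.1]
grip_width: 0.0856
```

```bash
python3 -c "
from h import *
st([.4865,-.0450,.166],-92)"
```

```text
t 9.4 pos [ 0.4879 -0.045   0.1692] xaxis [ 0.003  0.004 -1.   ] yawY 97.3 q [-0.23 -0.05 -0.12  1.5   0.   -0.36] F [-0.  -0.1  0.1] w 0.0856
shift cm [ 0.32  0.01 -0.14]
level rot deg [ 0.    0.18 -0.23]
rot about tool x:  9.3
```

Call:
apply_moves --xyz '[[0.1,0,0],[0.1,0,0],[0.1,0,0],[0.02,0,0],[0.02,0,0],[0.02,0,0],[0.02,0,0],[0.02,0,0],[0.02,0,0],[0.02,0,0],[0.02,0,0],[0.02,0,0],[0.02,0,0],[0.02,0,0],[0.02,0,0],[0.02,0,0],[0.02,0,0],[0.02,0,0],[0.02,0,0],[0.02,0,0]]' --delta_rot '[[8.5,0,0],[8.5,0,0],[8.5,0,0],[8.5,0,0],[8.5,0,0],[8.5,0,0],[8.5,0,0],[8.5,0,0],[8.5,0,0],[8.5,0,0],[8.5,0,0],[8.5,0,0],[8.5,0,0],[8.5,0,0],[8.5,0,0],[8.5,0,0],[8.5,0,0],[8.5,0,0],[8.5,0,0],[8.5,0,0]]'

```text
time: 11.4
ee_pos: [0.4902, -0.0445, 0.1667]
tool_rot: [2.09, 0.284, -2.068]
contact_force: [-0.1, 0.2, 0.2]
grip_width: 0.0856
```

```bash
python3 -c "
from h import *
st([.4865,-.0450,.166],-92)"
```

```text
t 11.4 pos [ 0.4902 -0.0445  0.1667] xaxis [ 0.01   0.004 -1.   ] yawY -74.6 q [-0.23 -0.05 -0.12  1.49  0.01  2.64] F [-0.1  0.2  0.2] w 0.0856
shift cm [ 0.07 -0.05  0.37]
level rot deg [-0.   -0.63  0.09]
rot about tool x:  17.4
```

Call:
apply_moves --xyz '[[0,0,0.2],[0,0,0.2],[0.1,0,0],[0,0,0]]' --delta_rot '[[8,-0.3,0],[8,-0.3,0],[0,0,0],[0,0,0]]'

```text
time: 11.8
ee_pos: [0.4866, -0.0452, 0.1663]
tool_rot: [-2.208, 0.024, 2.206]
contact_force: [0.3, -0.5, -0.2]
grip_width: 0.0855
```

Call:
apply_moves --xyz '[[0,0,0],[0,0,0],[0,0,0],[0,0,0],[0,0,0]]' --delta_rot '[[0,0,0],[0,0,0],[0,0,0],[0,0,0],[0,0,0]]' --hand 1

```text
time: 12.3
ee_pos: [0.487, -0.0454, 0.1673]
tool_rot: [-2.212, 0.021, 2.207]
contact_force: [-0.2, -1.0, 0.1]
grip_width: 0.0412
```

```bash
python3 -c "
from h import *
st([.4865,-.0450,.166],-92)"
```

```text
t 12.3 pos [ 0.487  -0.0454  0.1673] xaxis [ 0.002  0.002 -1.   ] yawY -91.2 q [-0.23 -0.05 -0.12  1.5   0.    2.93] F [-0.2 -1.   0.1] w 0.0412
shift cm [ 0.13 -0.04  0.05]
level rot deg [-0.   -0.14  0.14]
rot about tool x:  0.8
```

Call:
apply_moves --xyz '[[-0.06,0,0],[-0.06,0,0],[-0.06,0,0],[-0.06,0,0],[-0.06,0,0],[-0.06,0,0],[-0.06,0,0],[-0.06,0,0],[-0.06,0,0],[-0.06,0,0],[-0.06,0,0],[-0.06,0,0],[-0.06,0,0],[-0.06,0,0],[-0.06,0,0],[-0.06,0,0],[-0.06,0,0],[-0.06,0,0],[-0.06,0,0],[-0.06,0,0]]' --delta_rot '[[-8.5,0,0],[-8.5,0,0],[-8.5,0,0],[-8.5,0,0],[-8.5,0,0],[-8.5,0,0],[-8.5,0,0],[-8.5,0,0],[-8.5,0,0],[-8.5,0,0],[-8.5,0,0],[-8.5,0,0],[-8.5,0,0],[-8.5,0,0],[-8.5,0,0],[-8.5,0,0],[-8.5,0,0],[-8.5,0,0],[-8.5,0,0],[-8.5,0,0]]'

```text
time: 14.3
ee_pos: [0.4858, -0.0461, 0.1749]
tool_rot: [0.128, 1.57, -0.122]
contact_force: [-0.6, -0.6, 1.1]
grip_width: 0.0415
```

Call:
apply_moves --xyz '[[-0.06,0,0],[-0.06,0,0],[-0.06,0,0],[-0.06,0,0],[-0.06,0,0],[-0.06,0,0],[-0.06,0,0],[-0.06,0,0],[-0.06,0,0],[-0.06,0,0],[-0.06,0,0],[-0.06,0,0],[-0.06,0,0],[-0.06,0,0],[-0.06,0,0],[-0.06,0,0],[-0.06,0,0],[-0.06,0,0],[-0.06,0,0]]' --delta_rot '[[-8.5,0,0],[-8.5,0,0],[-8.5,0,0],[-8.5,0,0],[-8.5,0,0],[-8.5,0,0],[-8.5,0,0],[-8.5,0,0],[-8.5,0,0],[-8.5,0,0],[-8.5,0,0],[-8.5,0,0],[-8.5,0,0],[-8.5,0,0],[-8.5,0,0],[-8.5,0,0],[-8.5,0,0],[-8.5,0,0],[0,0,0]]'

```text
time: 16.2
ee_pos: [0.4875, -0.047, 0.1819]
tool_rot: [-1.874, 0.577, 1.882]
contact_force: [0.3, -0.1, -1.1]
grip_width: 0.0411
```

```bash
python3 -c "
from h import *
st([.4865,-.0450,.166],-92)
c=bot.read_camera('scene'); cv2.imwrite('pics/s3.png',cv2.resize(c['frame'][130:290,190:400],None,fx=3.6,fy=3.6,interpolation=2))
c=bot.read_camera('top');P=cloud(c);z=P[...,2];k=z[205:285,250:330];print(np.histogram(k[(k>.12)&(k<.17)],bins=np.arange(.12,.172,.004)))"
```

```text
t 16.2 pos [ 0.4875 -0.047   0.1819] xaxis [-0.002  0.005 -1.   ] yawY -124.4 q [-0.24 -0.05 -0.09  1.53  0.   -2.78] F [ 0.3 -0.1 -1.1] w 0.0411
shift cm [ 1.6  -0.1   0.19]
level rot deg [0.   0.28 0.16]
rot about tool x:  -32.4
(array([ 0,  0,  1,  0,  0,  1,  4, 12, 90, 24,  0,  0]), array([0.12 , 0.124, 0.128, 0.132, 0.136, 0.14 , 0.144, 0.148, 0.152,
       0.156, 0.16 , 0.164, 0.168]))
```

View pics/s3.png

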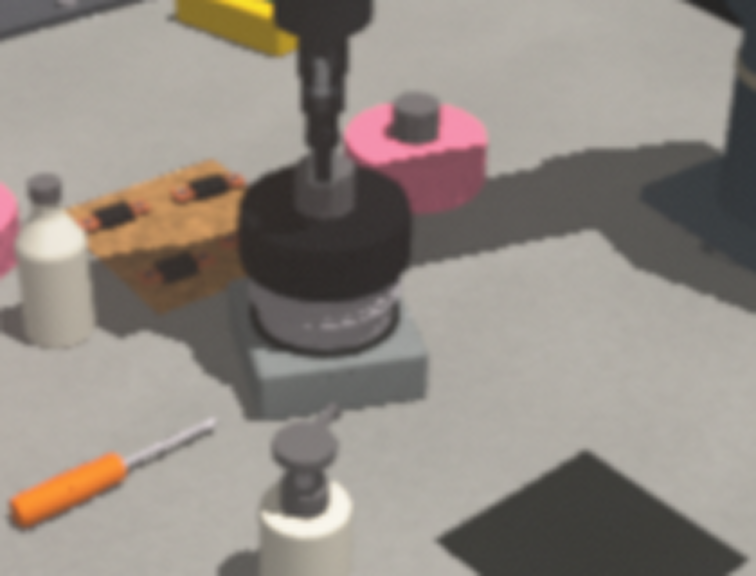

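The thread now shows below the cap at (350,310), and the plate is about 29 mm up. It needs one more short stroke.

Call:
apply_moves --xyz '[[0,0,0],[0,0,0],[0,0,0],[0,0,0],[0.02,0,0],[0.02,0,0],[0.02,0,0],[0.02,0,0],[0.02,0,0],[0.02,0,0],[0.02,0,0],[0.02,0,0],[0.02,0,0],[0.02,0,0],[0.02,0,0],[0.02,0,0],[0.02,0,0],[0.02,0,0],[0.02,0,0],[0,0,0]]' --delta_rot '[[0,0,0],[0,0,0],[0,0,0],[8.5,0,0],[8.5,0,0],[8.5,0,0],[8.5,0,0],[8.5,0,0],[8.5,0,0],[8.5,0,0],[8.5,0,0],[8.5,0,0],[8.5,0,0],[8.5,0,0],[8.5,0,0],[8.5,0,0],[8.5,0,0],[8.5,0,0],[8.5,0,0],[0,0,0]]' --hand -1

```text
time: 18.3
ee_pos: [0.4892, -0.0467, 0.1816]
tool_rot: [-0.097, 1.565, 0.105]
contact_force: [0.0, 0.9, -0.0]
grip_width: 0.085
```

```bash
python3 -c "
from h import *
st([.4865,-.0450,.180],-92)"
```

```text
t 18.3 pos [ 0.4892 -0.0467  0.1816] xaxis [ 0.003  0.005 -1.   ] yawY 97.4 q [-0.24 -0.05 -0.09  1.53  0.01 -0.36] F [ 0.   0.9 -0. ] w 0.085
shift cm [ 0.16  0.21 -0.24]
level rot deg [-0.    0.21 -0.26]
rot about tool x:  9.4
```

Call:
apply_moves --xyz '[[0.1,0.2,-0.2],[0,0,0],[0,0,0],[0,0,0]]' --delta_rot '[[0,0.2,-0.2],[0,0,0],[0,0,0],[0,0,0]]'

```text
time: 18.7
ee_pos: [0.4868, -0.0448, 0.1808]
tool_rot: [-0.106, 1.568, 0.107]
contact_force: [-0.1, 0.4, -0.0]
grip_width: 0.085
```

Call:
apply_moves --xyz '[[0,0,0],[0,0,0],[0,0,0],[0,0,0],[0,0,0]]' --delta_rot '[[0,0,0],[0,0,0],[0,0,0],[0,0,0],[0,0,0]]' --hand 1 --newtons 80

```text
time: 19.2
ee_pos: [0.4873, -0.0452, 0.1821]
tool_rot: [-0.108, 1.566, 0.107]
contact_force: [-0.6, -0.4, -0.9]
grip_width: 0.0401
```

Call:
apply_moves --xyz '[[-0.06,0,0],[-0.06,0,0],[-0.06,0,0],[-0.06,0,0],[-0.06,0,0],[-0.06,0,0],[-0.06,0,0],[-0.06,0,0],[-0.06,0,0],[-0.06,0,0],[-0.06,0,0],[-0.06,0,0],[0,0,0]]' --delta_rot '[[-8.5,0,0],[-8.5,0,0],[-8.5,0,0],[-8.5,0,0],[-8.5,0,0],[-8.5,0,0],[-8.5,0,0],[-8.5,0,0],[-8.5,0,0],[-8.5,0,0],[-8.5,0,0],[-8.5,0,0],[0,0,0]]'

```text
time: 20.5
ee_pos: [0.4873, -0.0458, 0.1866]
tool_rot: [-1.476, 1.01, 1.476]
contact_force: [1.1, -0.4, 2.0]
grip_width: 0.0401
```

```bash
python3 -c "
from h import *
st([.4865,-.0450,.180],-92)
c=bot.read_camera('top');P=cloud(c);z=P[...,2];k=z[205:285,250:330];print(np.histogram(k[(k>.12)&(k<.17)],bins=np.arange(.12,.172,.004)))"
```

```text
t 20.5 pos [ 0.4873 -0.0458  0.1866] xaxis [ 0.  0. -1.] yawY -158.8 q [-0.23 -0.05 -0.08  1.54  0.   -2.17] F [ 1.1 -0.4  2. ] w 0.0401
shift cm [0.66 0.05 0.1 ]
level rot deg [-0.    0.01  0.02]
rot about tool x:  -66.8
(array([ 0,  0,  0,  0,  1,  0,  1,  1,  8, 63, 19,  0]), array([0.12 , 0.124, 0.128, 0.132, 0.136, 0.14 , 0.144, 0.148, 0.152,
       0.156, 0.16 , 0.164, 0.168]))
```

Call:
apply_moves --xyz '[[-0.2,0,0],[-0.2,0,0],[-0.3,0,0],[-0.3,0,0]]' --delta_rot '[[-4,0,0],[-4,0,0],[-4,0,0],[-4,0,0]]'

```text
time: 20.95
ee_pos: [0.4854, -0.0452, 0.192]
tool_rot: [-1.659, 0.834, 1.673]
contact_force: [1.0, 0.7, -2.9]
grip_width: 0.0402
```

```bash
python3 -c "
from h import *
st([.4865,-.0450,.180],-92)
c=bot.read_camera('top');P=cloud(c);z=P[...,2];k=z[205:285,250:330];print(np.histogram(k[(k>.12)&(k<.18)],bins=np.arange(.12,.182,.004)))"
```

```text
t 20.95 pos [ 0.4854 -0.0452  0.192 ] xaxis [-0.007  0.002 -1.   ] yawY -143.1 q [-0.23 -0.05 -0.07  1.56  0.   -2.45] F [ 1.   0.7 -2.9] w 0.0402
shift cm [ 1.2  -0.11 -0.06]
level rot deg [ 0.    0.36 -0.25]
rot about tool x:  -51.1
(array([ 0,  0,  0,  0,  0,  0,  0,  0,  1,  5, 47, 39,  1,  0,  0]), array([0.12 , 0.124, 0.128, 0.132, 0.136, 0.14 , 0.144, 0.148, 0.152,
       0.156, 0.16 , 0.164, 0.168, 0.172, 0.176, 0.18 ]))
```

The measured force is -2.9 N, which is the cap's weight, so it is free. Lifting it now.

Call:
apply_moves --xyz '[[-0.8,0,0],[-1,0,0],[-1.2,0,0],[-1.2,0,0],[-1,0,0],[-0.8,0,0],[0,0,0]]' --delta_rot '[[0,0.2,-0.1],[0,0,0],[0,0,0],[0,0,0],[0,0,0],[0,0,0],[0,0,0]]'

```text
time: 21.7
ee_pos: [0.4854, -0.0451, 0.257]
tool_rot: [-1.656, 0.84, 1.664]
contact_force: [0.3, -0.5, -2.3]
grip_width: 0.0404
```

```bash
python3 -c "
from h import *
st([.4534,.2504,.25])
c=bot.read_camera('scene'); cv2.imwrite('pics/s4.png',cv2.resize(c['frame'][110:330,160:450],None,fx=2.7,fy=2.7,interpolation=2));M=cv2.inRange(c['frame'],0,1)
import itertools
# mat from scene
P=cloud(c);g=c['frame'].max(2); m=((g<75)&(P[...,2]<.015)&(P[...,1]>.14)&(P[...,1]<.36)&(P[...,0]>.34)).astype(np.uint8)
u,v,a,ct=circ(P,m);b=cv2.boxPoints(cv2.minAreaRect(ct));print('mat scene',np.nanmean(P[m>0],0),a)
"
```

```text
t 21.7 pos [ 0.4854 -0.0451  0.257 ] xaxis [-0.005  0.001 -1.   ] yawY -143.6 q [-0.23 -0.04  0.07  1.68 -0.   -2.44] F [ 0.3 -0.5 -2.3] w 0.0404
shift cm [  0.74 -14.97  25.68]
level rot deg [ 0.    0.19 -0.18]
mat scene [0.46046326 0.25576241 0.00432241] 2331.0
```

View pics/s4.png

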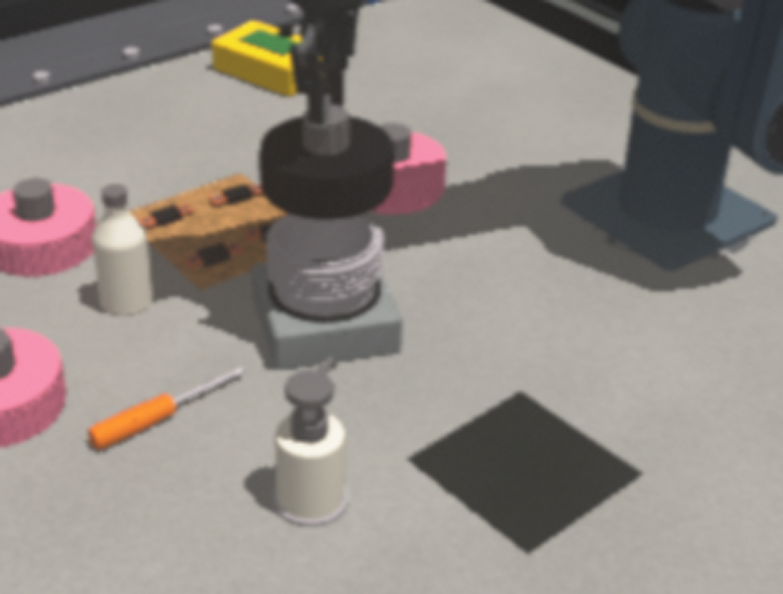

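The cap hangs level at (328,165) above the bare neck, and the mat is clear at (525,470). I'll carry it over.

Call:
apply_moves --xyz '[[0,-0.6,1.1],[0,-1.2,2.1],[0,-1.5,2.6],[0,-1.5,2.6],[0,-1.5,2.6],[0,-1.5,2.6],[0,-1.5,2.6],[0,-1.5,2.6],[0,-1.5,2.6],[0,-1.2,2.1],[0,-0.6,1.1],[0,0,0],[0,0,0]]' --delta_rot '[[0,0,0],[0,0,0],[0,0,0],[0,0,0],[0,0,0],[0,0,0],[0,0,0],[0,0,0],[0,0,0],[0,0,0],[0,0,0],[0,0,0],[0,0,0]]'

```text
time: 23.05
ee_pos: [0.4427, 0.2541, 0.2478]
tool_rot: [-1.642, 0.847, 1.683]
contact_force: [0.5, -0.5, -2.2]
grip_width: 0.0406
```

```bash
python3 -c "
from h import *
st([.4534,.2504,.08])
c=bot.read_camera('scene'); P=cloud(c);z=P[...,2];f=c['frame'].max(2)
r=np.hypot(P[...,0]-.4534,P[...,1]-.2504)
cv2.imwrite('pics/s5.png',cv2.resize(c['frame'][110:330,200:490],None,fx=2.7,fy=2.7,interpolation=2))
k=z[(r<.09)&(f<60)&(z>.03)];print(np.histogram(k,bins=np.arange(.03,.3,.01)), k.min())
"
```

```text
t 23.05 pos [0.4427 0.2541 0.2478] xaxis [-0.023  0.002 -1.   ] yawY -143.5 q [ 0.38  0.04  0.13  1.68  0.01 -1.82] F [ 0.5 -0.5 -2.2] w 0.0406
shift cm [16.75 -0.94 -1.2 ]
level rot deg [ 0.   0.9 -1. ]
(array([  0,   0,   0,   0,   0,   0,   0,   0,   0,   0,   0,   0,   0,
         0,  59, 166, 200, 200, 416, 834,   6,   3,   2,  18,  24,  25]), array([0.03, 0.04, 0.05, 0.06, 0.07, 0.08, 0.09, 0.1 , 0.11, 0.12, 0.13,
       0.14, 0.15, 0.16, 0.17, 0.18, 0.19, 0.2 , 0.21, 0.22, 0.23, 0.24,
       0.25, 0.26, 0.27, 0.28, 0.29])) 0.17486593593601585
```

View pics/s5.png

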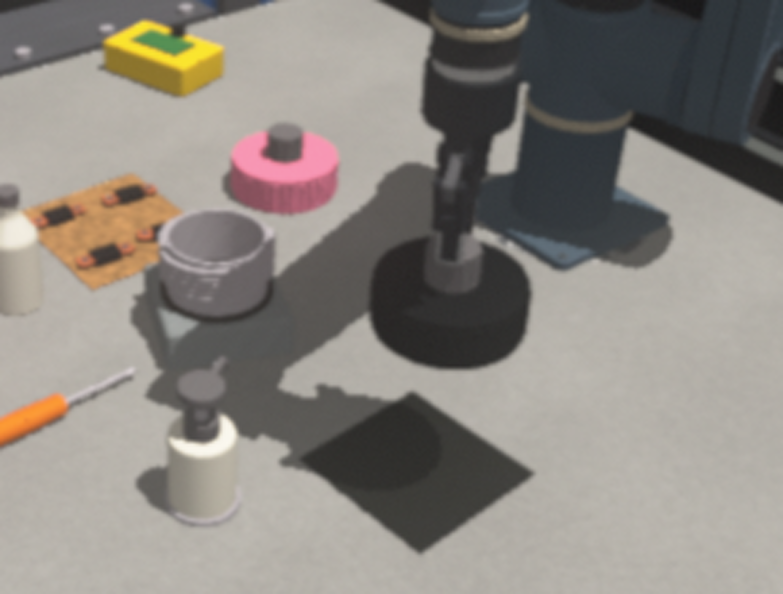

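Call:
apply_moves --xyz '[[0.5,-0.5,-0.6],[1,-0.5,-0.6],[2,0,0],[2.5,0,0],[2.5,0,0],[2.5,0,0],[1.5,0,0],[0.8,0,0],[0,0,0]]' --delta_rot '[[0,0.9,-1],[0,0,0],[0,0,0],[0,0,0],[0,0,0],[0,0,0],[0,0,0],[0,0,0],[0,0,0]]'

```text
time: 24.0
ee_pos: [0.4622, 0.2391, 0.107]
tool_rot: [-1.65, 0.854, 1.65]
contact_force: [-0.3, 0.2, -4.3]
grip_width: 0.0403
```

```bash
python3 -c "
from h import *
st([.4534,.2504,.08])
c=bot.read_camera('top'); P=cloud(c);z=P[...,2];f=c['frame'].max(2)
r=np.hypot(P[...,0]-.4534,P[...,1]-.2504)
k=z[(r<.068)&(r>.035)&(z<.12)];print(np.histogram(k,bins=np.arange(.03,.13,.005)))
"
```

```text
t 24.0 pos [0.4622 0.2391 0.107 ] xaxis [-0.002 -0.003 -1.   ] yawY -144.5 q [ 0.35  0.05 -0.14  1.38 -0.   -1.84] F [-0.3  0.2 -4.3] w 0.0403
shift cm [2.69 0.05 1.43]
level rot deg [-0.   -0.1  -0.18]
(array([  2,   1,   0,   2,   1,   2,   3,   5,  33, 691, 447,   5,   3,
         2,   3,   1,   4,   0,   0]), array([0.03 , 0.035, 0.04 , 0.045, 0.05 , 0.055, 0.06 , 0.065, 0.07 ,
       0.075, 0.08 , 0.085, 0.09 , 0.095, 0.1  , 0.105, 0.11 , 0.115,
       0.12 , 0.125]))
```

Call:
apply_moves --xyz '[[0,0,0.7],[0.5,0,0.7],[0.7,0,0],[0.6,0,0],[0.3,0,0],[0.2,0,0],[0.2,0,0],[0,0,0]]' --delta_rot '[[0,0,0],[0,0,0],[0,0,0],[0,0,0],[0,0,0],[0,0,0],[0,0,0],[0,0,0]]'

```text
time: 24.85
ee_pos: [0.4567, 0.2529, 0.085]
tool_rot: [-1.654, 0.846, 1.643]
contact_force: [-0.6, 0.1, -2.5]
grip_width: 0.0405
```

```bash
python3 -c "
from h import *
st([.4534,.2504,.078])"
```

```text
t 24.85 pos [0.4567 0.2529 0.085 ] xaxis [ 0.007 -0.    -1.   ] yawY -144.5 q [ 0.38  0.05 -0.18  1.33 -0.   -1.81] F [-0.6  0.1 -2.5] w 0.0405
shift cm [ 0.69  0.42 -0.01]
level rot deg [-0.   -0.23  0.31]
```

Call:
apply_moves --xyz '[[0.2,0.2,0],[0.2,0,0],[0.2,0,0],[0.1,0,0],[0,0,0]]' --delta_rot '[[0,-0.2,0.3],[0,0,0],[0,0,0],[0,0,0],[0,0,0]]'

```text
time: 25.35
ee_pos: [0.4558, 0.2516, 0.0789]
tool_rot: [-1.65, 0.849, 1.647]
contact_force: [-0.5, 0.0, -2.4]
grip_width: 0.04
```

```bash
python3 -c "
from h import *
st([.4534,.2504,.077])"
```

```text
t 25.35 pos [0.4558 0.2516 0.0789] xaxis [ 0.002  0.    -1.   ] yawY -144.5 q [ 0.38  0.05 -0.19  1.32 -0.   -1.81] F [-0.5  0.  -2.4] w 0.04
shift cm [0.19 0.27 0.04]
level rot deg [-0.   -0.04  0.09]
```

Call:
apply_moves --xyz '[[0.12,0,0],[0.12,0,0],[0.1,0,0],[0,0,0]]' --delta_rot '[[0,0,0],[0,0,0],[0,0,0],[0,0,0]]'

```text
time: 25.75
ee_pos: [0.456, 0.2516, 0.0788]
tool_rot: [-1.651, 0.848, 1.646]
contact_force: [-1.2, -0.5, -0.8]
grip_width: 0.0401
```

The force has dropped to near zero, so the cap is resting on the mat. I release and raise.

Call:
apply_moves --xyz '[[0,0,0],[0,0,0],[0,0,0],[0,0,0],[0,0,0]]' --delta_rot '[[0,0,0],[0,0,0],[0,0,0],[0,0,0],[0,0,0]]' --hand -1

```text
time: 26.25
ee_pos: [0.4576, 0.2524, 0.0781]
tool_rot: [-1.652, 0.845, 1.643]
contact_force: [0.3, -0.5, -1.2]
grip_width: 0.0855
```

Call:
apply_moves --xyz '[[-1,0,0],[-3,0,0],[-4,0,0],[-4,0,0],[-3,0,0],[0,0,0]]' --delta_rot '[[0,0,0],[0,0,0],[0,0,0],[0,0,0],[0,0,0],[0,0,0]]'

```text
time: 26.85
ee_pos: [0.4553, 0.2515, 0.235]
tool_rot: [-1.651, 0.846, 1.645]
contact_force: [0.2, 0.2, 0.5]
grip_width: 0.0853
```

```bash
cat >> h.py <<'E'
def findlinks(c):
    "links by black block on cork / bench: height mask + dark; pca yaw from block+copper contour"
    P=cloud(c); z=P[...,2]; hsv=cv2.cvtColor(c["frame"],cv2.COLOR_BGR2HSV); H,S,V=cv2.split(hsv)
    reg=(P[...,0]>.2)&(P[...,0]<.62)&(P[...,1]<-.12)&(P[...,1]>-.5)&(z<.06)
    blk=(reg&(V<75)&(S<110)).astype(np.uint8)
    out=[]
    cs,_=cv2.findContours(blk,0,2)
    for ct in cs:
        a=cv2.contourArea(ct)
        if 60<a<260:
            (u,v),_,_=cv2.minAreaRect(ct); M=cv2.moments(ct); u=M["m10"]/M["m00"];v=M["m01"]/M["m00"]
            # moments of region for yaw in world
            pts=np.array([ray(c,q[0][0],q[0][1],.016)[:2] for q in ct])
            r=cv2.minAreaRect((pts*1000).astype(np.float32)); b=cv2.boxPoints(r)
            e=[b[1]-b[0],b[2]-b[1]]; L=max(e,key=np.linalg.norm)
            yaw=np.degrees(np.arctan2(L[1],L[0]))%180
            p=ray(c,u,v,.015); out.append((p,yaw)); print("link",(round(u),round(v)),p.round(4),"yaw",yaw.round(1),"size",np.round(sorted(r[1]),1),"area",a)
    return out
E
python3 -c "
from h import *
st()
c=bot.read_camera('top'); cv2.imwrite('pics/t6.png',c['frame']);P=cloud(c);z=P[...,2]
m=((z>.075)&(P[...,1]>.18)&(P[...,1]<.32)&(P[...,0]>.38)&(P[...,0]<.53)&(z<.1)).astype(np.uint8)
k=z[m>0];print('knob z',np.median(k),np.nanmean(P[m>0],0))
findlinks(c)
cv2.imwrite('pics/t6c.png',cv2.resize(c['frame'][190:310,330:450],None,fx=5,fy=5,interpolation=2))
"
```

```text
t 26.85 pos [0.4553 0.2515 0.235 ] xaxis [ 0.004  0.001 -1.   ] yawY -144.5 q [ 0.38  0.03  0.1   1.63 -0.   -1.81] F [0.2 0.2 0.5] w 0.0853
level rot deg [ 0.   -0.08  0.25]
knob z 0.08588831690405452 [0.45429563 0.25137949 0.0857219 ]
link (406, 271) [ 0.4328 -0.326   0.015 ] yaw 173.4 size [22.  34.2] area 118.0
link (363, 268) [ 0.4395 -0.2248  0.015 ] yaw 159.3 size [22.2 34.5] area 112.5
link (362, 230) [ 0.5273 -0.2234  0.015 ] yaw 179.9 size [21.4 33.4] area 113.0
link (408, 230) [ 0.5318 -0.3322  0.015 ] yaw 179.3 size [19.1 31.5] area 103.5
```

View pics/t6.png

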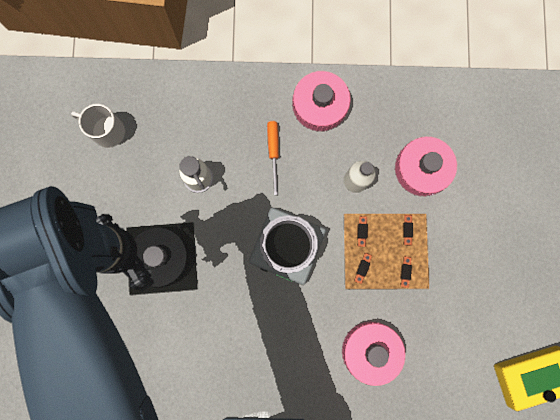

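The cap stands on the mat (knob at 153,256, height 0.086 as expected). The neck is open at (290,243), and the four links are unmoved on the cork.

Call:
apply_moves --xyz '[[0,0,0],[0,0,0],[0,0,0],[0,0,0],[0,0,0],[0,0,0],[0,0,0],[0,0,0],[0,0,0],[0,0,0],[0,0,0],[0,0,0],[0,0,0],[0,0,0],[0,0,0],[0,0,0],[0,0,0],[0,0,0]]' --delta_rot '[[8.5,0,0],[8.5,0,0],[8.5,0,0],[8.5,0,0],[8.5,0,0],[8.5,0,0],[8.5,0,0],[8.5,0,0],[8.5,0,0],[8.5,0,0],[8.5,0,0],[8.5,0,0],[8.5,0,0],[8.5,0,0],[8.5,0,0],[8.5,0,0],[8.5,0,0],[0,0,0]]'

```text
time: 28.7
ee_pos: [0.4433, 0.2468, 0.2097]
tool_rot: [0.272, 1.583, -0.303]
contact_force: [-0.0, -0.0, 0.1]
grip_width: 0.0855
```

```bash
python3 -c "
from h import *
print(bot.tip_reach)
st([.4395,-.2248,.2],69)
c=bot.read_camera('top');P=cloud(c);z=P[...,2]
m=((z>.112)&(z<.13)&(P[...,1]>-.13)&(P[...,1]<.04)&(P[...,0]>.4)&(P[...,0]<.57)).astype(np.uint8)
cs,_=cv2.findContours(m,0,2);ct=max(cs,key=cv2.contourArea);(u,v),r=cv2.minEnclosingCircle(ct);e=cv2.fitEllipse(ct);print(u,v,r,e,ray(c,*e[0],.12))
m=(z>.125)&(P[...,1]>.13)&(P[...,1]<.2)&(P[...,0]>.6)&(P[...,0]<.69)
"
```

```text
0.017
t 28.7 pos [0.4433 0.2468 0.2097] xaxis [-0.034 -0.014 -0.999] yawY 69.1 q [ 0.38  0.04  0.05  1.62 -0.    0.74] F [-0.  -0.   0.1] w 0.0855
shift cm [  1.64 -44.16  16.5 ]
level rot deg [-0.   -1.56  1.45]
rot about tool x:  0.1
288.0 243.90243530273438 28.700992584228516 ((288.0237121582031, 243.8894805908203), (54.219390869140625, 56.4200325012207), 82.71629333496094) [ 0.48549359 -0.04375564  0.12      ]
```

Call:
apply_moves --xyz '[[-0.3,-1.8,0.7],[-0.2,-3.6,1.3],[0,-4.3,1.6],[0,-4.3,1.6],[0,-4.3,1.6],[0,-4.3,1.6],[0,-4.3,1.6],[0,-4.3,1.6],[0,-4.3,1.6],[0,-4.3,1.6],[0,-2.5,1],[0,-1,0.3],[0,0,0]]' --delta_rot '[[0,-0.8,0.7],[0,-0.8,0.7],[0,0,0],[0,0,0],[0,0,0],[0,0,0],[0,0,0],[0,0,0],[0,0,0],[0,0,0],[0,0,0],[0,0,0],[0,0,0]]' --hand -0.4

```text
time: 30.05
ee_pos: [0.4468, -0.2311, 0.2073]
tool_rot: [0.248, 1.562, -0.248]
contact_force: [0.4, 0.2, -0.4]
grip_width: 0.0597
```

```bash
python3 -c "
from h import *
st([.4395,-.2248,.06],69)"
```

```text
t 30.05 pos [ 0.4468 -0.2311  0.2073] xaxis [-0.005  0.001 -1.   ] yawY 71.9 q [-0.61 -0.01  0.    1.58 -0.   -0.29] F [ 0.4  0.2 -0.4] w 0.0597
shift cm [14.73  0.38 -0.81]
level rot deg [-0.   -0.32  0.03]
rot about tool x:  2.9
```

Call:
apply_moves --xyz '[[1.5,0.4,-0.4],[3,0,-0.4],[3.5,0,0],[3,0,0],[2,0,0],[1,0,0],[0,0,0]]' --delta_rot '[[3,-0.3,0],[0,0,0],[0,0,0],[0,0,0],[0,0,0],[0,0,0],[0,0,0]]'

```text
time: 30.75
ee_pos: [0.4413, -0.2139, 0.0638]
tool_rot: [0.278, 1.552, -0.271]
contact_force: [-0.4, 0.4, 0.3]
grip_width: 0.0596
```

```bash
python3 -c "
from h import *
st([.4395,-.2248,.023],69)"
```

```text
t 30.75 pos [ 0.4413 -0.2139  0.0638] xaxis [ 0.002  0.004 -1.   ] yawY 70.0 q [-0.59 -0.01 -0.29  1.29  0.   -0.24] F [-0.4  0.4  0.3] w 0.0596
shift cm [ 4.07 -1.1   0.2 ]
level rot deg [ 0.    0.01 -0.24]
rot about tool x:  1.0
```

Call:
apply_moves --xyz '[[0,-1,0.2],[0,0,0],[0,0,0]]' --delta_rot '[[1,0,-0.2],[0,0,0],[0,0,0]]'

```text
time: 31.05
ee_pos: [0.4416, -0.2247, 0.067]
tool_rot: [0.286, 1.547, -0.288]
contact_force: [0.5, -0.1, 0.2]
grip_width: 0.0597
```

```bash
python3 -c "
from h import *
st([.4395,-.2248,.023],69)"
```

```text
t 31.05 pos [ 0.4416 -0.2247  0.067 ] xaxis [ 0.004 -0.002 -1.   ] yawY 69.0 q [-0.61 -0.01 -0.28  1.3   0.   -0.24] F [ 0.5 -0.1  0.2] w 0.0597
shift cm [ 4.39 -0.08 -0.22]
level rot deg [-0.    0.27  0.03]
rot about tool x:  0.0
```

Call:
apply_moves --xyz '[[1,0,-0.2],[1.2,0,0],[1,0,0],[0.8,0,0],[0.3,0,0],[0,0,0]]' --delta_rot '[[0,0,0],[0,0,0],[0,0,0],[0,0,0],[0,0,0],[0,0,0]]'

```text
time: 31.65
ee_pos: [0.4406, -0.2251, 0.0215]
tool_rot: [0.286, 1.545, -0.289]
contact_force: [0.3, 0.4, 0.5]
grip_width: 0.0596
```

```bash
python3 -c "
from h import *
st([.4395,-.2248,.023],69)
c=bot.read_camera('scene'); cv2.imwrite('pics/s7.png',cv2.resize(c['frame'][140:250,190:330],None,fx=5,fy=5,interpolation=2))"
```

```text
t 31.65 pos [ 0.4406 -0.2251  0.0215] xaxis [ 0.006 -0.003 -1.   ] yawY 69.0 q [-0.61  0.02 -0.34  1.2   0.   -0.24] F [0.3 0.4 0.5] w 0.0596
shift cm [-0.16 -0.01 -0.11]
level rot deg [0.   0.41 0.05]
rot about tool x:  -0.0
```

View pics/s7.png

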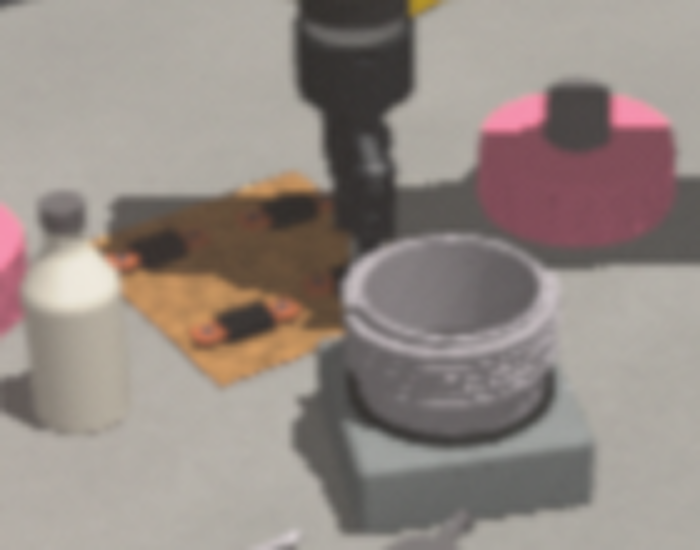

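The gripper is behind the pot rim at (365,200), hiding the link, but the measured pose matches. Closing.

Call:
apply_moves --xyz '[[-0.1,0,0],[0,0,0],[0,0,0],[0,0,0],[0,0,0],[0,0,0]]' --delta_rot '[[0,0,0],[0,0,0],[0,0,0],[0,0,0],[0,0,0],[0,0,0]]' --hand 1 --newtons 50

```text
time: 32.3
ee_pos: [0.442, -0.2259, 0.0246]
tool_rot: [0.284, 1.541, -0.29]
contact_force: [0.1, -0.1, 0.2]
grip_width: -0.0001
```

Call:
apply_moves --xyz '[[-1,0,0],[-2,0,0],[-3,0,0],[-3,0,0],[-3,0,0],[-2,0,0],[-1,0,0],[0,0,0],[0,0,0]]' --delta_rot '[[0,0,0],[0,0,0],[0,0,0],[0,0,0],[0,0,0],[0,0,0],[0,0,0],[0,0,0],[0,0,0]]'

```text
time: 33.2
ee_pos: [0.4398, -0.2246, 0.1838]
tool_rot: [0.284, 1.541, -0.29]
contact_force: [0.4, 0.0, -0.8]
grip_width: -0.0002
```

```bash
python3 -c "
from h import *
s,M=st([.4855,-.0438,.19],69); d=M[:,1]; st(np.array([.4855,-.0438,.19])+.012*d)"
```

```text
t 33.2 pos [ 0.4398 -0.2246  0.1838] xaxis [ 0.01  -0.006 -1.   ] yawY 69.0 q [-0.61 -0.05 -0.09  1.52  0.   -0.24] F [ 0.4  0.  -0.8] w -0.0002
shift cm [-0.68 18.52 -2.21]
level rot deg [-0.    0.65  0.11]
rot about tool x:  -0.0
t 33.2 pos [ 0.4398 -0.2246  0.1838] xaxis [ 0.01  -0.006 -1.   ] yawY 69.0 q [-0.61 -0.05 -0.09  1.52  0.   -0.24] F [ 0.4  0.  -0.8] w -0.0002
shift cm [-0.68 19.72 -2.21]
level rot deg [-0.    0.65  0.11]
```

```bash
python3 -c "
from h import *
c=bot.read_camera('top'); findlinks(c)
cv2.imwrite('pics/t8.png',cv2.resize(c['frame'][190:310,330:450],None,fx=5,fy=5,interpolation=2))
c=bot.read_camera('scene'); cv2.imwrite('pics/s8.png',cv2.resize(c['frame'][140:250,190:330],None,fx=5,fy=5,interpolation=2))
"
```

```text
link (362, 270) [ 0.4344 -0.2225  0.015 ] yaw 159.3 size [21.6 23.1] area 71.5
link (362, 231) [ 0.5272 -0.2236  0.015 ] yaw 179.9 size [21.4 33.4] area 114.0
link (407, 229) [ 0.5323 -0.3309  0.015 ] yaw 179.2 size [21.5 31.6] area 96.0
```

View pics/t8.png

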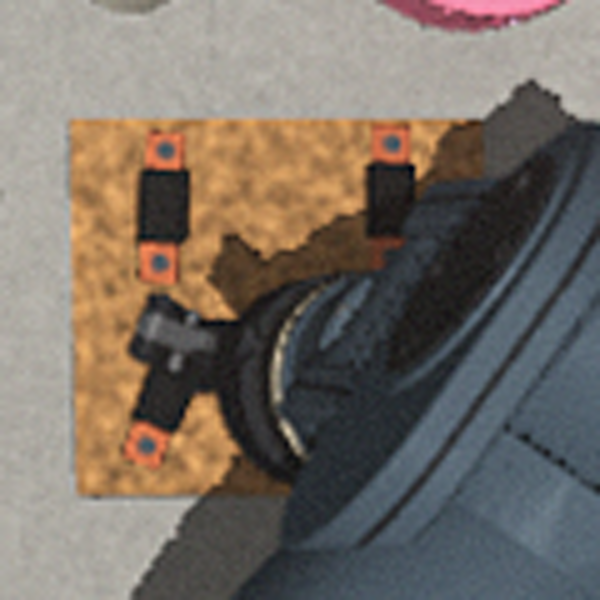

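View pics/s8.png

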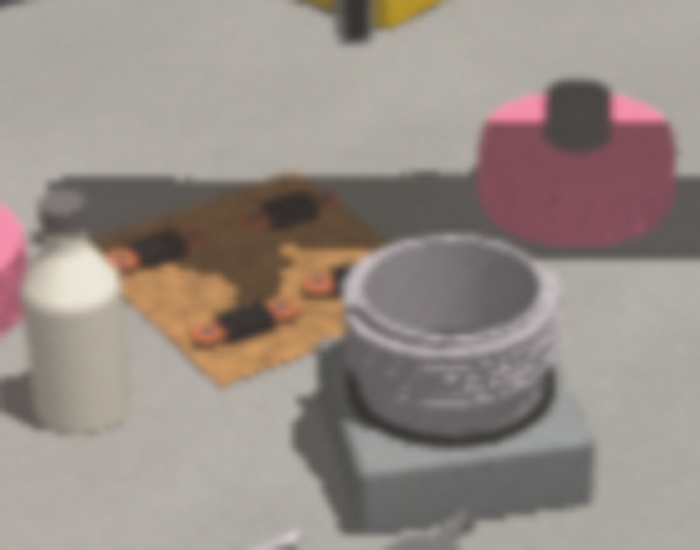

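```bash
python3 -c "
from h import *
c=dict(np.load('top0.npz'));P=cloud(c);z=P[...,2]
for u,v in [(362,230),(408,230),(363,268),(406,271),(385,250)]: print(u,v,z[v-1:v+2,u-1:u+2].round(4).tolist())
c=bot.read_camera('scene');P=cloud(c)
d=np.hypot(P[...,0]-.5272,P[...,1]+.2236); print(np.nanmax(P[...,2][d<.01]), np.nanmean(P[d<.007],0))
m=(d<.04)&(P[...,2]>.011)&(P[...,2]<.03); print('scene block',P[m].mean(0),m.sum())
"
```

```text
362 230 [[0.0158, 0.0206, 0.0184], [0.0163, 0.0182, 0.0148], [0.0156, 0.0163, 0.0142]]
408 230 [[0.0145, 0.0176, 0.0185], [0.0183, 0.0174, 0.0154], [0.0131, 0.0154, 0.0194]]
363 268 [[0.0185, 0.02, 0.0196], [0.0178, 0.0151, 0.0147], [0.0218, 0.0176, 0.0165]]
406 271 [[0.0186, 0.0197, 0.0176], [0.0144, 0.0135, 0.0195], [0.0157, 0.0184, 0.0168]]
385 250 [[0.001, 0.0058, 0.0007], [0.0038, 0.0003, 0.0001], [0.0025, 0.0056, 0.0012]]
0.021022737906754463 [ 0.52688702 -0.22253737  0.01768919]
scene block [ 0.5330066  -0.22131125  0.01577435] 101
```

Call:
apply_moves --xyz '[[1.5,0,0],[3,0,0],[3,0,0],[3,0,0],[2,0,0],[1.5,0,0],[0.6,0,0],[0,0,0]]' --delta_rot '[[0,0.6,0],[0,0,0],[0,0,0],[0,0,0],[0,0,0],[0,0,0],[0,0,0],[0,0,0]]' --hand 0.1

```text
time: 34.15
ee_pos: [0.4305, -0.2184, 0.0155]
tool_rot: [0.295, 1.575, -0.282]
contact_force: [-0.3, 0.7, -0.2]
grip_width: 0.0385
```

```bash
python3 -c "
from h import *
st([.4395,-.2248,.018],69)"
```

```text
t 34.15 pos [ 0.4305 -0.2184  0.0155] xaxis [-0.021  0.012 -1.   ] yawY 69.0 q [-0.61  0.03 -0.35  1.22 -0.   -0.24] F [-0.3  0.7 -0.2] w 0.0385
shift cm [-0.28 -0.27  1.07]
level rot deg [ 0.   -1.4  -0.21]
rot about tool x:  -0.0
```

Call:
apply_moves --xyz '[[-0.2,-0.2,0.9],[0,0,0],[0,0,0]]' --delta_rot '[[0,-1.2,-0.2],[0,0,0],[0,0,0]]'

```text
time: 34.45
ee_pos: [0.4394, -0.2243, 0.0181]
tool_rot: [0.287, 1.552, -0.288]
contact_force: [0.1, 0.6, 1.2]
grip_width: 0.0382
```

```bash
python3 -c "
from h import *
st([.4395,-.2248,.018],69)"
```

```text
t 34.45 pos [ 0.4394 -0.2243  0.0181] xaxis [-0.001 -0.    -1.   ] yawY 69.0 q [-0.61  0.03 -0.34  1.2  -0.   -0.24] F [0.1 0.6 1.2] w 0.0382
shift cm [ 0.01 -0.04  0.02]
level rot deg [ 0.   -0.03  0.03]
rot about tool x:  -0.0
```

Call:
apply_moves --xyz '[[0,0,0],[0,0,0],[0,0,0],[0,0,0],[0,0,0]]' --delta_rot '[[0,0,0],[0,0,0],[0,0,0],[0,0,0],[0,0,0]]' --hand 1 --newtons 50

```text
time: 34.95
ee_pos: [0.4418, -0.226, 0.0213]
tool_rot: [0.285, 1.546, -0.29]
contact_force: [0.2, -0.1, -0.9]
grip_width: -0.0004
```

```bash
python3 -c "
from h import *
c=bot.read_camera('top'); findlinks(c)
cv2.imwrite('pics/t9.png',cv2.resize(c['frame'][190:310,330:450],None,fx=5,fy=5,interpolation=2))
c=bot.read_camera('scene'); cv2.imwrite('pics/s9.png',cv2.resize(c['frame'][140:250,190:330],None,fx=5,fy=5,interpolation=2))
"
```

```text
link (362, 231) [ 0.5269 -0.2236  0.015 ] yaw 179.9 size [21.4 33.3] area 111.5
```

View pics/t9.png

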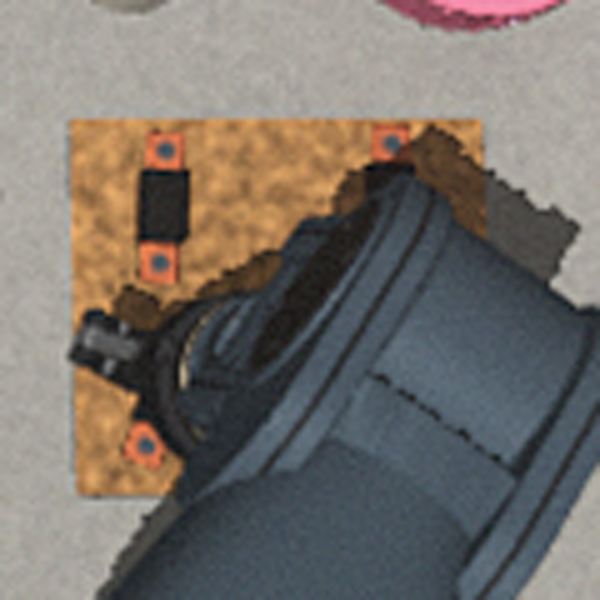

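View pics/s9.png

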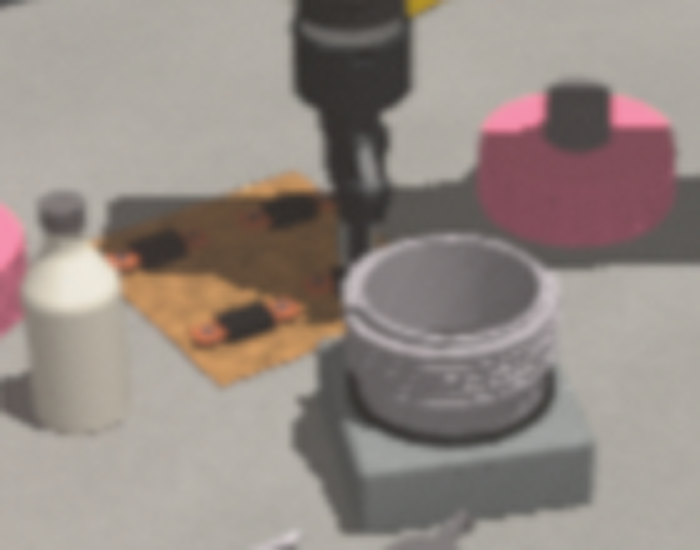

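```bash
cat >> h.py <<'E'
def proj(c,p):
    M,o=cam(c); q=M.T@(np.array(p)-o); return np.array([c["cx"]+c["fx"]*q[0]/q[2],c["cy"]+c["fy"]*q[1]/q[2]])
E
python3 -c "
from h import *
s,M=st()
c=bot.read_camera('scene'); f=c['frame'].copy()
cr=lambda p:(proj(c,p)-[190,140])*5
p=s['ee_pos']
print('tcp',cr(p),'tip',cr(p+.017*M[:,0]),'link top',cr([.4395,-.2248,.017]),'up',cr(p-.06*M[:,0]))
P=cloud(c)
for v in range(170,200,2): print(v,[P[v,u].round(3).tolist() for u in (260,262,264)])
"
```

```text
t 35.05 pos [ 0.4417 -0.2259  0.0212] xaxis [ 0.004 -0.004 -1.   ] yawY 69.0 q [-0.61  0.03 -0.34  1.2  -0.   -0.24] F [-0.2 -0.6 -0.3] w 0.0001
level rot deg [-0.    0.31  0.11]
tcp [356.63246828 264.00474685] tip [357.10427219 285.62614236] link top [360.52404411 269.15721993] up [354.91985242 185.52056328]
170 [[0.468, -0.186, 0.135], [0.458, -0.19, 0.13], [0.454, -0.186, 0.13]]
172 [[0.464, -0.194, 0.123], [0.463, -0.184, 0.127], [0.456, -0.182, 0.126]]
174 [[0.457, -0.205, 0.108], [0.464, -0.182, 0.122], [nan, nan, nan]]
176 [[0.474, -0.178, 0.12], [0.469, -0.174, 0.12], [0.465, -0.168, 0.121]]
178 [[0.477, -0.173, 0.115], [0.472, -0.169, 0.116], [0.465, -0.168, 0.114]]
180 [[0.476, -0.175, 0.107], [0.468, -0.176, 0.104], [0.461, -0.175, 0.102]]
182 [[0.47, -0.184, 0.094], [0.462, -0.186, 0.09], [0.454, -0.187, 0.087]]
184 [[0.461, -0.201, 0.075], [0.457, -0.195, 0.076], [0.449, -0.197, 0.072]]
186 [[0.452, -0.216, 0.057], [0.443, -0.219, 0.052], [0.436, -0.217, 0.05]]
188 [[0.45, -0.219, 0.046], [0.448, -0.211, 0.05], [0.436, -0.217, 0.042]]
190 [[0.455, -0.211, 0.045], [0.446, -0.214, 0.04], [0.504, -0.107, 0.116]]
192 [[0.451, -0.218, 0.032], [0.515, -0.1, 0.117], [0.513, -0.093, 0.12]]
194 [[0.529, -0.089, 0.121], [0.523, -0.088, 0.119], [0.515, -0.089, 0.116]]
196 [[0.532, -0.083, 0.118], [0.529, -0.079, 0.119], [0.514, -0.091, 0.108]]
198 [[0.539, -0.072, 0.12], [0.529, -0.077, 0.114], [0.514, -0.091, 0.1]]
```

Call:
apply_moves --xyz '[[-1,0,0],[-2,0,0],[-2,0,0],[0,0,0],[0,0,0]]' --delta_rot '[[0,0,0],[0,0,0],[0,0,0],[0,0,0],[0,0,0]]' --hand -0.2

```text
time: 35.6
ee_pos: [0.4408, -0.2252, 0.0734]
tool_rot: [0.286, 1.548, -0.289]
contact_force: [0.6, -0.2, -0.6]
grip_width: 0.051
```

```bash
python3 -c "
from h import *
c=dict(np.load('top0.npz'))
for a,b in [((330+165/5,190+150/5),(330+158/5,190+262/5))]:
    A=ray(c,*a,.012);B=ray(c,*b,.012);print(A,B,(A+B)/2,np.degrees(np.arctan2(*(A-B)[1::-1])),np.linalg.norm(A-B))
st([.5272,-.2236,.07],86)
c=bot.read_camera('scene'); cv2.imwrite('pics/s10.png',cv2.resize(c['frame'][140:250,190:330],None,fx=5,fy=5,interpolation=2))
"
```

```text
[ 0.5526745 -0.2255334  0.012    ] [ 0.49918007 -0.22208366  0.012     ] [ 0.52592729 -0.22380853  0.012     ] -3.6897716220100096 0.05360554553688032
t 35.6 pos [ 0.4408 -0.2252  0.0734] xaxis [ 0.003 -0.003 -1.   ] yawY 69.0 q [-0.61 -0.01 -0.27  1.31 -0.   -0.24] F [ 0.6 -0.2 -0.6] w 0.051
shift cm [0.37 3.25 8.01]
level rot deg [0.   0.21 0.09]
rot about tool x:  -17.0
```

View pics/s10.png

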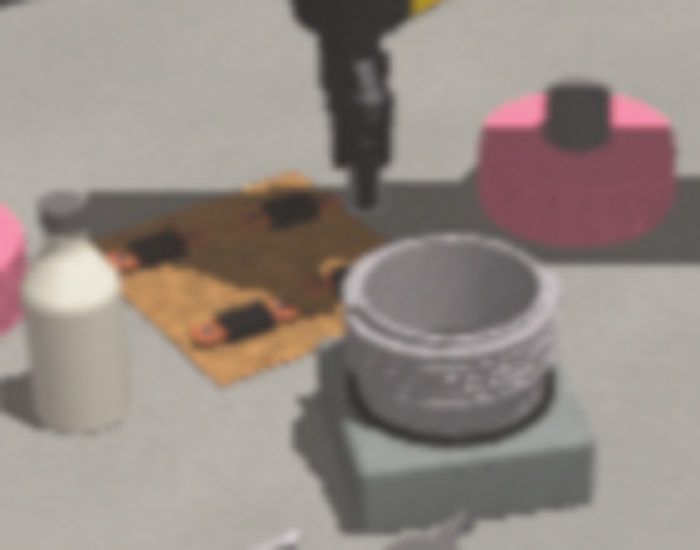

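```bash
python3 -c "
from h import *
s,M=st(); c=bot.read_camera('scene'); p=s['ee_pos']
cr=lambda p:((proj(c,p)-[190,140])*5).round()
for r in (-.01,0,.005,.01,.017): print(r,'near',cr(p+r*M[:,0]+.0255*M[:,1]),'far',cr(p+r*M[:,0]-.0255*M[:,1]))
P=cloud(c); print(P[176:186,262:266].round(3))
" | head -40
```

```text
t 35.65 pos [ 0.441  -0.2254  0.0736] xaxis [ 0.003 -0.003 -1.   ] yawY 69.0 q [-0.61 -0.01 -0.27  1.31 -0.   -0.24] F [-0.1 -0.9  0.7] w 0.0508
level rot deg [-0.    0.25  0.1 ]
-0.01 near [363. 202.] far [348. 163.]
0 near [364. 216.] far [349. 176.]
0.005 near [364. 223.] far [349. 183.]
0.01 near [364. 229.] far [349. 189.]
0.017 near [364. 238.] far [349. 198.]
[[[ 0.458 -0.192  0.107]
  [ 0.458 -0.185  0.111]
  [ 0.456 -0.183  0.111]
  [ 0.449 -0.188  0.106]]

 [[ 0.46  -0.189  0.105]
  [ 0.455 -0.19   0.104]
  [ 0.452 -0.19   0.103]
  [ 0.448 -0.19   0.101]]

 [[ 0.458 -0.192  0.1  ]
  [ 0.457 -0.188  0.102]
  [ 0.454 -0.186  0.102]
  [ 0.447 -0.191  0.097]]

 [[ 0.458 -0.192  0.096]
  [ 0.456 -0.19   0.097]
  [ 0.452 -0.19   0.095]
  [ 0.446 -0.194  0.091]]

 [[ 0.458 -0.193  0.092]
  [ 0.459 -0.185  0.097]
  [ 0.454 -0.187  0.094]
  [ 0.446 -0.194  0.088]]

 [[ 0.459 -0.191  0.09 ]
  [ 0.456 -0.191  0.089]
  [ 0.453 -0.189  0.089]
  [ 0.448 -0.191  0.086]]

 [[ 0.457 -0.195  0.083]
  [ 0.451 -0.198  0.08 ]
  [ 0.449 -0.196  0.08 ]
```

At 51 mm opening, the near fingertip at (365,212) projects to about TCP level. The real tip reach is therefore about 13 mm shorter than stated, which explains the closes above the block. Next I try the unobstructed link at (245,320), and lower.

Call:
apply_moves --xyz '[[0,1,2.6],[0,1.6,3.5],[0,1.2,1.9],[0,0,0],[0,0,0]]' --delta_rot '[[0,0,0],[-8.5,0,0],[-8.5,0,0],[0,0,0],[0,0,0]]'

```text
time: 36.2
ee_pos: [0.5261, -0.2129, 0.066]
tool_rot: [0.051, 1.578, -0.047]
contact_force: [-0.8, 0.9, -0.3]
grip_width: 0.0512
```

```bash
python3 -c "
from h import *
st([.5265,-.2238,.03],86.3)"
```

```text
t 36.2 pos [ 0.5261 -0.2129  0.066 ] xaxis [-0.008  0.002 -1.   ] yawY 86.4 q [-0.5   0.19 -0.07  1.32 -0.   -0.44] F [-0.8  0.9 -0.3] w 0.0512
shift cm [ 3.6  -1.09  0.14]
level rot deg [-0.   -0.46 -0.11]
rot about tool x:  0.1
```

Call:
apply_moves --xyz '[[0.5,-1.1,0],[1.5,0,0],[1.5,0,0],[0.5,0,0],[0,0,0]]' --delta_rot '[[0,-0.3,0],[0,0,0],[0,0,0],[0,0,0],[0,0,0]]'

```text
time: 36.7
ee_pos: [0.5195, -0.2255, 0.0202]
tool_rot: [0.059, 1.578, -0.053]
contact_force: [0.5, -0.2, 0.0]
grip_width: 0.0512
```

```bash
python3 -c "
from h import *
st([.5265,-.2238,.01],86.3)
c=bot.read_camera('scene'); cv2.imwrite('pics/s11.png',cv2.resize(c['frame'][140:250,190:330],None,fx=5,fy=5,interpolation=2))"
```

```text
t 36.7 pos [ 0.5195 -0.2255  0.0202] xaxis [-0.008  0.004 -1.   ] yawY 85.9 q [-0.53  0.22 -0.13  1.23 -0.   -0.46] F [ 0.5 -0.2  0. ] w 0.0512
shift cm [1.01 0.21 0.7 ]
level rot deg [ 0.   -0.47 -0.21]
rot about tool x:  -0.4
```

View pics/s11.png

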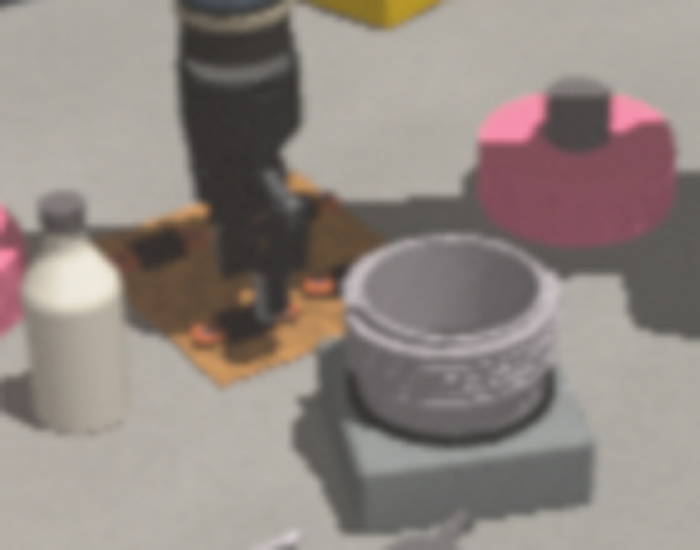

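The near fingertip at (270,325) is still above the cork, slightly right of the block centre at (240,322). I shift and lower.

Call:
apply_moves --xyz '[[0,0.2,0.7],[0.5,0,0],[0.4,0,0],[0,0,0],[0,0,0]]' --delta_rot '[[0,-0.4,-0.2],[0,0,0],[0,0,0],[0,0,0],[0,0,0]]'

```text
time: 37.25
ee_pos: [0.5286, -0.2245, 0.0127]
tool_rot: [0.054, 1.567, -0.057]
contact_force: [1.0, 0.1, -0.1]
grip_width: 0.051
```

```bash
python3 -c "
from h import *
st([.5265,-.2238,.01],86.3)
c=bot.read_camera('scene'); cv2.imwrite('pics/s12.png',cv2.resize(c['frame'][170:230,200:280],None,fx=9,fy=9,interpolation=2))"
```

```text
t 37.25 pos [ 0.5286 -0.2245  0.0127] xaxis [ 0.003 -0.002 -1.   ] yawY 85.9 q [-0.52  0.23 -0.13  1.21 -0.   -0.45] F [ 1.   0.1 -0.1] w 0.051
shift cm [ 0.27  0.06 -0.22]
level rot deg [-0.    0.16  0.1 ]
rot about tool x:  -0.4
```

View pics/s12.png

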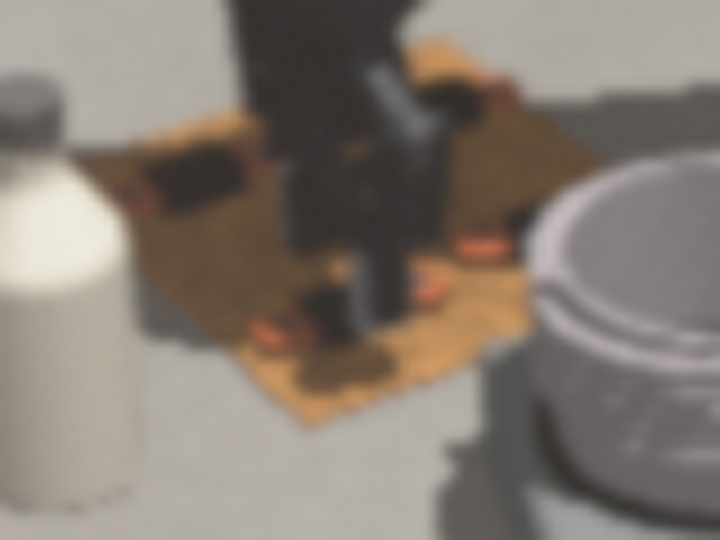

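Call:
apply_moves --xyz '[[0.3,0,-0.2],[0.2,0,0],[0,0,0]]' --delta_rot '[[0,0,0],[0,0,0],[0,0,0]]'

```text
time: 37.6
ee_pos: [0.5267, -0.2245, 0.0077]
tool_rot: [0.054, 1.567, -0.058]
contact_force: [0.2, -0.7, -0.2]
grip_width: 0.0513
```

Call:
apply_moves --xyz '[[0,0,0],[0,0,0],[0,0,0],[0,0,0],[0,0,0]]' --delta_rot '[[0,0,0],[0,0,0],[0,0,0],[0,0,0],[0,0,0]]' --hand 1 --newtons 50

```text
time: 38.1
ee_pos: [0.5268, -0.2246, 0.0079]
tool_rot: [0.054, 1.566, -0.058]
contact_force: [-0.6, 0.6, -0.3]
grip_width: 0.0204
```

Call:
apply_moves --xyz '[[-1,0,0],[-2,0,0],[-3.5,0,0],[-4,0,0],[-4,0,0],[-2,0,0],[-1,0,0],[0,0,0],[0,0,0]]' --delta_rot '[[0,0,0],[0,0,0],[0,0,0],[0,0,0],[0,0,0],[0,0,0],[0,0,0],[0,0,0],[0,0,0]]'

```text
time: 39.0
ee_pos: [0.524, -0.2229, 0.1897]
tool_rot: [0.056, 1.571, -0.056]
contact_force: [-1.6, -0.8, -1.1]
grip_width: 0.0198
```

```bash
python3 -c "
from h import *
s,M=st(); st(np.array([.4855,-.0438,.19])+.012*M[:,1])"
```

```text
t 39.0 pos [ 0.524  -0.2229  0.1897] xaxis [-0.001  0.    -1.   ] yawY 85.9 q [-0.52  0.16  0.14  1.56 -0.   -0.45] F [-1.6 -0.8 -1.1] w 0.0198
level rot deg [-0.   -0.07 -0.02]
t 39.0 pos [ 0.524  -0.2229  0.1897] xaxis [-0.001  0.    -1.   ] yawY 85.9 q [-0.52  0.16  0.14  1.56 -0.   -0.45] F [-1.6 -0.8 -1.1] w 0.0198
shift cm [-0.02 18.79 -5.11]
level rot deg [-0.   -0.07 -0.02]
```

Call:
apply_moves --xyz '[[0,1.5,-0.4],[0,3,-0.8],[0,3.5,-1],[0,3.5,-1],[0,3.5,-1],[0,2.5,-0.6],[0,1.2,-0.3],[0,0,0],[0,0,0],[0,0,0]]' --delta_rot '[[0,0,0],[0,0,0],[0,0,0],[0,0,0],[0,0,0],[0,0,0],[0,0,0],[0,0,0],[0,0,0],[0,0,0]]'

```text
time: 40.0
ee_pos: [0.4737, -0.019, 0.1734]
tool_rot: [0.065, 1.601, -0.048]
contact_force: [-0.4, -0.1, -0.6]
grip_width: 0.02
```

```bash
python3 -c "
from h import *
s,M=st(); st(np.array([.4855,-.0438,.075])+.012*M[:,1])"
```

```text
t 40.0 pos [ 0.4737 -0.019   0.1734] xaxis [-0.03   0.011 -0.999] yawY 85.9 q [-0.19 -0.06 -0.11  1.55  0.01 -0.11] F [-0.4 -0.1 -0.6] w 0.02
level rot deg [-0.   -1.78 -0.52]
t 40.0 pos [ 0.4737 -0.019   0.1734] xaxis [-0.03   0.011 -0.999] yawY 85.9 q [-0.19 -0.06 -0.11  1.55  0.01 -0.11] F [-0.4 -0.1 -0.6] w 0.02
shift cm [ 9.77 -1.27  1.66]
level rot deg [-0.   -1.78 -0.52]
```

Call:
apply_moves --xyz '[[0,-0.7,0.9],[0,-0.5,0.7],[0,0,0],[0,0,0]]' --delta_rot '[[0,-1.7,-0.5],[0,0,0],[0,0,0],[0,0,0]]'

```text
time: 40.4
ee_pos: [0.4899, -0.0365, 0.1724]
tool_rot: [0.061, 1.572, -0.061]
contact_force: [0.2, -0.8, -0.3]
grip_width: 0.0201
```

```bash
python3 -c "
from h import *
s,M=st(); st(np.array([.4855,-.0438,.095])+.012*M[:,1])"
```

```text
t 40.4 pos [ 0.4899 -0.0365  0.1724] xaxis [-0.002 -0.    -1.   ] yawY 85.5 q [-0.21 -0.04 -0.1   1.51 -0.   -0.13] F [ 0.2 -0.8 -0.3] w 0.0201
level rot deg [ 0.   -0.13  0.02]
t 40.4 pos [ 0.4899 -0.0365  0.1724] xaxis [-0.002 -0.    -1.   ] yawY 85.5 q [-0.21 -0.04 -0.1   1.51 -0.   -0.13] F [ 0.2 -0.8 -0.3] w 0.0201
shift cm [ 7.74  0.44 -0.37]
level rot deg [ 0.   -0.13  0.02]
```

Call:
apply_moves --xyz '[[0,0.4,-0.4],[0.5,0,0],[1.5,0,0],[2,0,0],[2,0,0],[1.2,0,0],[0.4,0,0],[0,0,0]]' --delta_rot '[[0,0,0],[0,0,0],[0,0,0],[0,0,0],[0,0,0],[0,0,0],[0,0,0],[0,0,0]]'

```text
time: 41.2
ee_pos: [0.4838, -0.0309, 0.0893]
tool_rot: [0.061, 1.576, -0.06]
contact_force: [-0.1, -0.3, -1.3]
grip_width: 0.0202
```

```bash
python3 -c "
from h import *
s,M=st(); st(np.array([.4855,-.0438,.095])+.012*M[:,1])
c=bot.read_camera('scene'); cv2.imwrite('pics/s13.png',cv2.resize(c['frame'][150:270,210:330],None,fx=5,fy=5,interpolation=2))"
```

```text
t 41.2 pos [ 0.4838 -0.0309  0.0893] xaxis [-0.006  0.001 -1.   ] yawY 85.6 q [-0.2  -0.03 -0.26  1.35 -0.   -0.12] F [-0.1 -0.3 -1.3] w 0.0202
level rot deg [-0.   -0.35 -0.03]
t 41.2 pos [ 0.4838 -0.0309  0.0893] xaxis [-0.006  0.001 -1.   ] yawY 85.6 q [-0.2  -0.03 -0.26  1.35 -0.   -0.12] F [-0.1 -0.3 -1.3] w 0.0202
shift cm [-0.58 -0.07  0.27]
level rot deg [-0.   -0.35 -0.03]
```

View pics/s13.png

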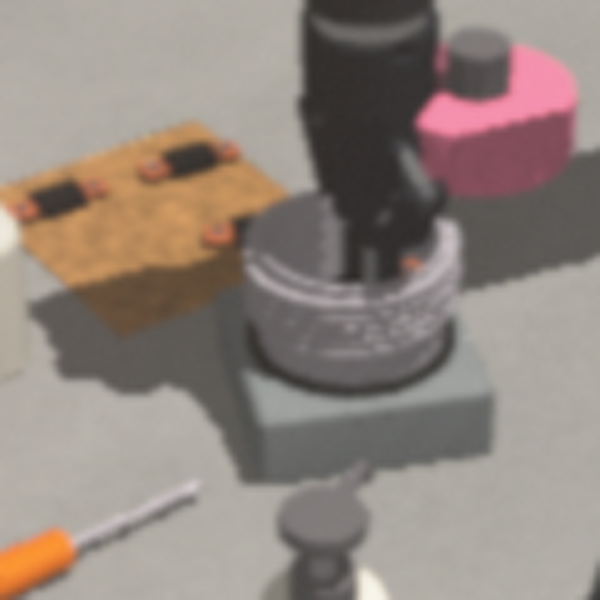

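The link is inside the mouth, with a copper end visible at (410,265). I release with a small opening.

Call:
apply_moves --xyz '[[0,0,0],[0,0,0],[0,0,0],[0,0,0]]' --delta_rot '[[0,0,0],[0,0,0],[0,0,0],[0,0,0]]' --hand 0.2

```text
time: 41.65
ee_pos: [0.487, -0.0316, 0.0936]
tool_rot: [0.06, 1.568, -0.061]
contact_force: [0.9, -0.6, -0.5]
grip_width: 0.034
```

Call:
apply_moves --xyz '[[-1,0,0],[-2.5,0,0],[-3,0,0],[-2,0,0],[-1,0,0],[0,0,0],[0,0,0]]' --delta_rot '[[0,0,0],[0,0,0],[0,0,0],[0,0,0],[0,0,0],[0,0,0],[0,0,0]]'

```text
time: 42.35
ee_pos: [0.4875, -0.0318, 0.1961]
tool_rot: [0.06, 1.565, -0.062]
contact_force: [0.4, 0.6, -0.2]
grip_width: 0.034
```

```bash
python3 -c "
from h import *
c=bot.read_camera('top'); L=findlinks(c)
cv2.imwrite('pics/t14.png',cv2.resize(c['frame'][190:310,250:430],None,fx=4,fy=4,interpolation=2))
for p,y in L:
    print('->'); st([p[0],p[1],.06],y-90)
"
```

```text
link (406, 271) [ 0.4328 -0.326   0.015 ] yaw 173.4 size [22.  34.2] area 118.0
link (363, 268) [ 0.4395 -0.2243  0.015 ] yaw 161.3 size [23.6 33.7] area 119.0
link (408, 229) [ 0.5319 -0.3321  0.015 ] yaw 1.2 size [21.7 31. ] area 104.5
->
t 42.4 pos [ 0.4874 -0.0317  0.196 ] xaxis [ 0.005 -0.001 -1.   ] yawY 85.6 q [-0.2  -0.06 -0.07  1.55 -0.   -0.12] F [ 0.6 -0.4  0.8] w 0.0343
shift cm [ 13.6  -29.75  -3.23]
level rot deg [-0.    0.3   0.05]
rot about tool x:  2.1
->
t 42.4 pos [ 0.4874 -0.0317  0.196 ] xaxis [ 0.005 -0.001 -1.   ] yawY 85.6 q [-0.2  -0.06 -0.07  1.55 -0.   -0.12] F [ 0.6 -0.4  0.8] w 0.0343
shift cm [ 13.6  -19.56  -3.36]
level rot deg [-0.    0.3   0.05]
rot about tool x:  14.2
->
t 42.4 pos [ 0.4874 -0.0317  0.196 ] xaxis [ 0.005 -0.001 -1.   ] yawY 85.6 q [-0.2  -0.06 -0.07  1.55 -0.   -0.12] F [ 0.6 -0.4  0.8] w 0.0343
shift cm [ 13.66 -29.59   6.69]
level rot deg [-0.    0.3   0.05]
rot about tool x:  -5.6
```

View pics/t14.png

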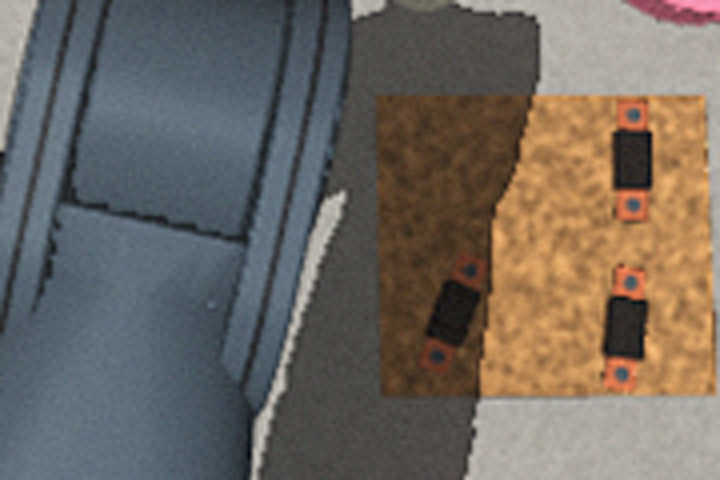

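The remaining three links are unmoved on the cork at (453,313), (627,327) and (632,158). The next one is at (453,313).

Call:
apply_moves --xyz '[[0,-1.5,-0.3],[0,-3,-0.5],[0,-3.6,-0.6],[0,-3.8,-0.6],[0,-3.6,-0.6],[0,-2.2,-0.4],[0,-1,0],[0,0,0],[0,0,0],[0,0,0]]' --delta_rot '[[0,0.2,0],[0,0,0],[0,0,0],[0,0,0],[0,0,0],[0,0,0],[0,0,0],[8,0,0],[7.5,0,0],[0,0,0]]' --hand -0.2

```text
time: 43.4
ee_pos: [0.4359, -0.2177, 0.1808]
tool_rot: [0.285, 1.574, -0.271]
contact_force: [-0.0, 0.4, 0.1]
grip_width: 0.0516
```

```bash
python3 -c "
from h import *
st([.4395,-.2246,.03],70)"
```

```text
t 43.4 pos [ 0.4359 -0.2177  0.1808] xaxis [-0.019  0.012 -1.   ] yawY 69.7 q [-0.6  -0.03 -0.07  1.55 -0.   -0.25] F [-0.   0.4  0.1] w 0.0516
shift cm [15.06 -0.6   0.91]
level rot deg [ 0.   -1.26 -0.29]
rot about tool x:  -0.3
```

Call:
apply_moves --xyz '[[0.5,-0.5,0.6],[2,0,0],[3,0,0],[3,0,0],[2.5,0,0],[1.2,0,0],[0,0,0],[0,0,0]]' --delta_rot '[[0,-1.2,-0.3],[0,0,0],[0,0,0],[0,0,0],[0,0,0],[0,0,0],[0,0,0],[0,0,0]]'

```text
time: 44.2
ee_pos: [0.4408, -0.2189, 0.0524]
tool_rot: [0.259, 1.558, -0.253]
contact_force: [0.6, 0.7, 0.4]
grip_width: 0.0514
```

```bash
python3 -c "
from h import *
st([.4395,-.2246,.008],70)"
```

```text
t 44.2 pos [ 0.4408 -0.2189  0.0524] xaxis [-0.002  0.004 -1.   ] yawY 71.3 q [-0.6   0.   -0.3   1.27  0.   -0.27] F [0.6 0.7 0.4] w 0.0514
shift cm [ 4.44 -0.59  0.07]
level rot deg [-0.   -0.18 -0.18]
rot about tool x:  1.3
```

Call:
apply_moves --xyz '[[0.5,-0.6,0.1],[1.5,0,0],[1.4,0,0],[0.6,0,0],[0,0,0],[0,0,0]]' --delta_rot '[[1.3,0,0],[0,0,0],[0,0,0],[0,0,0],[0,0,0],[0,0,0]]'

```text
time: 44.8
ee_pos: [0.4445, -0.2294, 0.0167]
tool_rot: [0.273, 1.545, -0.276]
contact_force: [0.2, 0.1, 0.5]
grip_width: 0.0516
```

```bash
python3 -c "
from h import *
st([.4395,-.2246,.008],70)"
```

```text
t 44.8 pos [ 0.4445 -0.2294  0.0167] xaxis [ 0.008 -0.004 -1.   ] yawY 69.9 q [-0.61  0.04 -0.34  1.19  0.   -0.26] F [0.2 0.1 0.5] w 0.0516
shift cm [ 0.87  0.28 -0.64]
level rot deg [-0.    0.49  0.04]
rot about tool x:  -0.1
```

Call:
apply_moves --xyz '[[0.1,0.3,-0.5],[0,0,0],[0.4,0,0],[0.4,0,0],[0,0,0],[0,0,0]]' --delta_rot '[[0,0.4,0],[0,0,0],[0,0,0],[0,0,0],[0,0,0],[0,0,0]]'

```text
time: 45.4
ee_pos: [0.4417, -0.2251, 0.0087]
tool_rot: [0.273, 1.55, -0.276]
contact_force: [-0.2, -0.4, -0.6]
grip_width: 0.0513
```

```bash
python3 -c "
from h import *
st([.4395,-.2246,.008],70)"
```

```text
t 45.4 pos [ 0.4417 -0.2251  0.0087] xaxis [ 0.003 -0.003 -1.   ] yawY 69.9 q [-0.61  0.04 -0.35  1.18 -0.   -0.26] F [-0.2 -0.4 -0.6] w 0.0513
shift cm [ 0.07 -0.02 -0.22]
level rot deg [-0.    0.23  0.08]
rot about tool x:  -0.1
```

Aligned. I grip and lift.

Call:
apply_moves --xyz '[[0.1,0,-0.2],[0,0,0],[0,0,0],[0,0,0],[0,0,0]]' --delta_rot '[[0,0,0],[0,0,0],[0,0,0],[0,0,0],[0,0,0]]' --hand 1

```text
time: 45.9
ee_pos: [0.4397, -0.2245, 0.0078]
tool_rot: [0.273, 1.549, -0.277]
contact_force: [0.0, 0.2, 0.5]
grip_width: 0.0199
```

Call:
apply_moves --xyz '[[-1,0,0],[-2,0,0],[-3.5,0,0],[-4,0,0],[-4,0,0],[-2,0,0],[-1,0,0],[0,0,0],[0,0,0]]' --delta_rot '[[0,0,0],[0,0,0],[0,0,0],[0,0,0],[0,0,0],[0,0,0],[0,0,0],[0,0,0],[0,0,0]]'

```text
time: 46.8
ee_pos: [0.437, -0.2226, 0.19]
tool_rot: [0.275, 1.554, -0.275]
contact_force: [0.0, 0.1, -1.0]
grip_width: 0.02
```

```bash
python3 -c "
from h import *
s,M=st(); st(np.array([.4855,-.0438,.19])-.012*M[:,1],86)"
```

```text
t 46.8 pos [ 0.437  -0.2226  0.19  ] xaxis [-0.001 -0.    -1.   ] yawY 69.9 q [-0.61 -0.05 -0.07  1.55 -0.   -0.26] F [ 0.   0.1 -1. ] w 0.02
level rot deg [-0.   -0.03  0.03]
t 46.8 pos [ 0.437  -0.2226  0.19  ] xaxis [-0.001 -0.    -1.   ] yawY 69.9 q [-0.61 -0.05 -0.07  1.55 -0.   -0.26] F [ 0.   0.1 -1. ] w 0.02
shift cm [-1.000e-02  1.726e+01 -1.590e+00]
level rot deg [-0.   -0.03  0.03]
rot about tool x:  -16.1
```

Call:
apply_moves --xyz '[[0,1.5,-0.1],[0,2.5,-0.3],[0,3.2,-0.3],[0,3.4,-0.3],[0,3.2,-0.3],[0,2,-0.2],[0,1,0],[0,0,0],[0,0,0],[0,0,0],[0,0,0]]' --delta_rot '[[0,0,0],[0,0,0],[0,0,0],[0,0,0],[0,0,0],[0,0,0],[0,0,0],[-8,0,0],[-8,0,0],[0,0,0],[0,0,0]]'

```text
time: 47.9
ee_pos: [0.4726, -0.0438, 0.1712]
tool_rot: [0.06, 1.603, -0.04]
contact_force: [-0.3, -0.5, -0.8]
grip_width: 0.0196
```

```bash
python3 -c "
from h import *
s,M=st(); st(np.array([.4855,-.0438,.095])-.012*M[:,1],86)"
```

```text
t 47.9 pos [ 0.4726 -0.0438  0.1712] xaxis [-0.032  0.014 -0.999] yawY 86.3 q [-0.24 -0.05 -0.11  1.54  0.01 -0.17] F [-0.3 -0.5 -0.8] w 0.0196
level rot deg [ 0.   -1.89 -0.66]
t 47.9 pos [ 0.4726 -0.0438  0.1712] xaxis [-0.032  0.014 -0.999] yawY 86.3 q [-0.24 -0.05 -0.11  1.54  0.01 -0.17] F [-0.3 -0.5 -0.8] w 0.0196
shift cm [ 7.57 -1.2   1.54]
level rot deg [ 0.   -1.89 -0.66]
rot about tool x:  0.3
```

Call:
apply_moves --xyz '[[0,-0.6,0.7],[0,-0.5,0.6],[0,0,0],[0,0,0]]' --delta_rot '[[0,-1.8,-0.6],[0,0,0],[0,0,0],[0,0,0]]'

```text
time: 48.3
ee_pos: [0.4843, -0.0566, 0.1692]
tool_rot: [0.059, 1.575, -0.056]
contact_force: [0.2, -0.4, -1.4]
grip_width: 0.0199
```

```bash
python3 -c "
from h import *
s,M=st(); st(np.array([.4855,-.0438,.095])-.012*M[:,1],86)"
```

```text
t 48.3 pos [ 0.4843 -0.0566  0.1692] xaxis [-0.005  0.002 -1.   ] yawY 85.8 q [-0.25 -0.05 -0.12  1.51  0.   -0.18] F [ 0.2 -0.4 -1.4] w 0.0199
level rot deg [ 0.   -0.28 -0.09]
t 48.3 pos [ 0.4843 -0.0566  0.1692] xaxis [-0.005  0.002 -1.   ] yawY 85.8 q [-0.25 -0.05 -0.12  1.51  0.   -0.18] F [ 0.2 -0.4 -1.4] w 0.0199
shift cm [7.42 0.07 0.07]
level rot deg [ 0.   -0.28 -0.09]
rot about tool x:  -0.2
```

Call:
apply_moves --xyz '[[0.5,0,0],[1.5,0,0],[2,0,0],[1.8,0,0],[1,0,0],[0.4,0,0],[0,0,0],[0,0,0]]' --delta_rot '[[0,-0.2,0],[0,0,0],[0,0,0],[0,0,0],[0,0,0],[0,0,0],[0,0,0],[0,0,0]]'

```text
time: 49.1
ee_pos: [0.4844, -0.0564, 0.0946]
tool_rot: [0.061, 1.571, -0.058]
contact_force: [-0.3, -0.1, -1.1]
grip_width: 0.0203
```

Call:
apply_moves --xyz '[[0,0,0],[0,0,0],[0,0,0],[0,0,0]]' --delta_rot '[[0,0,0],[0,0,0],[0,0,0],[0,0,0]]' --hand 0.2

```text
time: 49.5
ee_pos: [0.487, -0.057, 0.0983]
tool_rot: [0.06, 1.564, -0.059]
contact_force: [-0.8, -0.5, 0.9]
grip_width: 0.0343
```

Call:
apply_moves --xyz '[[-1,0,0],[-2.5,0,0],[-3,0,0],[-2,0,0],[-1,0,0],[0,0,0],[0,0,0]]' --delta_rot '[[0,0,0],[0,0,0],[0,0,0],[0,0,0],[0,0,0],[0,0,0],[0,0,0]]'

```text
time: 50.2
ee_pos: [0.4865, -0.0571, 0.1998]
tool_rot: [0.06, 1.562, -0.059]
contact_force: [-0.0, -0.2, -0.2]
grip_width: 0.034
```

```bash
python3 -c "
from h import *
c=bot.read_camera('top'); L=findlinks(c)
c2=bot.read_camera('scene')
cv2.imwrite('pics/t15.png',np.hstack([cv2.resize(c['frame'][190:310,330:450],None,fx=3.3,fy=3.3,interpolation=2),cv2.resize(c2['frame'][150:270,210:330],None,fx=3.3,fy=3.3,interpolation=2)]))
for p,y in L:
    print('->'); st([p[0],p[1],.06],y-90)
"
```

```text
link (406, 271) [ 0.4328 -0.3261  0.015 ] yaw 173.9 size [22.1 34. ] area 116.0
link (408, 230) [ 0.5317 -0.3321  0.015 ] yaw 179.3 size [19.1 31.5] area 102.5
->
t 50.3 pos [ 0.4861 -0.057   0.1991] xaxis [ 0.006  0.001 -1.   ] yawY 85.6 q [-0.26 -0.06 -0.06  1.56  0.   -0.18] F [-0.3 -0.1  1. ] w 0.0342
shift cm [ 13.86 -27.25  -3.36]
level rot deg [-0.    0.36 -0.06]
rot about tool x:  1.7
->
t 50.3 pos [ 0.4861 -0.057   0.1991] xaxis [ 0.006  0.001 -1.   ] yawY 85.6 q [-0.26 -0.06 -0.06  1.56  0.   -0.18] F [-0.3 -0.1  1. ] w 0.0342
shift cm [ 13.92 -27.1    6.55]
level rot deg [-0.    0.36 -0.06]
rot about tool x:  -3.6
```

View pics/t15.png

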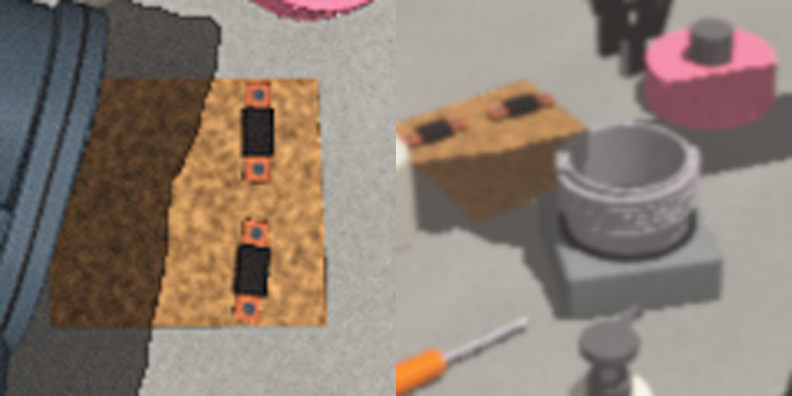

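Two links are left on the cork, at (252,270) and (258,130) in the left half. I go for the near one.

Call:
apply_moves --xyz '[[0,-2,-0.2],[0,-3.5,-0.4],[0,-4.2,-0.5],[0,-4.2,-0.5],[0,-4.2,-0.5],[0,-4,-0.5],[0,-2.5,-0.3],[0,-1.2,-0.2],[0,0,0],[0,0,0],[0,0,0]]' --delta_rot '[[0,0.3,0],[0,0,0],[0,0,0],[0,0,0],[0,0,0],[0,0,0],[0,0,0],[0,0,0],[0,0,0],[0,0,0],[0,0,0]]' --hand -0.2

```text
time: 51.4
ee_pos: [0.4289, -0.3139, 0.1825]
tool_rot: [0.069, 1.589, -0.041]
contact_force: [-1.0, -0.3, 0.0]
grip_width: 0.0513
```

```bash
python3 -c "
from h import *
st([.4328,-.3261,.03],83.5)"
```

```text
t 51.4 pos [ 0.4289 -0.3139  0.1825] xaxis [-0.018  0.018 -1.   ] yawY 86.0 q [-0.76  0.09  0.05  1.56  0.   -0.69] F [-1.  -0.3  0. ] w 0.0513
shift cm [15.22 -1.44  0.77]
level rot deg [-0.   -1.12 -0.97]
rot about tool x:  2.5
```

Call:
apply_moves --xyz '[[0.5,-1.2,0.5],[2,0,0],[3,0,0],[3,0,0],[2.5,0,0],[1.2,0,0],[0,0,0],[0,0,0]]' --delta_rot '[[2.5,-1.1,-0.9],[0,0,0],[0,0,0],[0,0,0],[0,0,0],[0,0,0],[0,0,0],[0,0,0]]'

```text
time: 52.2
ee_pos: [0.4395, -0.3171, 0.0608]
tool_rot: [0.076, 1.563, -0.079]
contact_force: [-0.1, 0.5, -0.8]
grip_width: 0.0513
```

```bash
python3 -c "
from h import *
st([.4328,-.3261,.008],83.5)"
```

```text
t 52.2 pos [ 0.4395 -0.3171  0.0608] xaxis [ 0.007 -0.002 -1.   ] yawY 84.3 q [-0.75  0.11 -0.16  1.29  0.   -0.65] F [-0.1  0.5 -0.8] w 0.0513
shift cm [ 5.28 -0.96 -0.61]
level rot deg [-0.    0.39  0.07]
rot about tool x:  0.8
```

Call:
apply_moves --xyz '[[0.5,-0.9,-0.6],[1.3,0,0],[1.2,0,0],[0.6,0,0],[0,0,0],[0,0,0]]' --delta_rot '[[0.8,0.3,0],[0,0,0],[0,0,0],[0,0,0],[0,0,0],[0,0,0]]'

```text
time: 52.8
ee_pos: [0.4345, -0.3287, 0.026]
tool_rot: [0.085, 1.562, -0.095]
contact_force: [-0.3, -0.7, 0.7]
grip_width: 0.0511
```

```bash
python3 -c "
from h import *
st([.4328,-.3261,.008],83.5)"
```

```text
t 52.8 pos [ 0.4345 -0.3287  0.026 ] xaxis [ 0.006 -0.006 -1.   ] yawY 83.4 q [-0.77  0.14 -0.2   1.21 -0.   -0.66] F [-0.3 -0.7  0.7] w 0.0511
shift cm [ 1.8   0.25 -0.21]
level rot deg [-0.    0.4   0.33]
rot about tool x:  -0.1
```

Call:
apply_moves --xyz '[[0.4,0.2,-0.2],[0.8,0,0],[0.6,0,0],[0,0,0],[0,0,0]]' --delta_rot '[[0,0.3,0.3],[0,0,0],[0,0,0],[0,0,0],[0,0,0]]'

```text
time: 53.3
ee_pos: [0.433, -0.3264, 0.0068]
tool_rot: [0.089, 1.567, -0.09]
contact_force: [-0.5, -0.9, 0.4]
grip_width: 0.0513
```

```bash
python3 -c "
from h import *
st([.4328,-.3261,.008],83.5)"
```

```text
t 53.3 pos [ 0.433  -0.3264  0.0068] xaxis [ 0.002 -0.001 -1.   ] yawY 83.5 q [-0.77  0.16 -0.23  1.18  0.   -0.66] F [-0.5 -0.9  0.4] w 0.0513
shift cm [-0.12  0.03 -0.02]
level rot deg [0.   0.11 0.02]
rot about tool x:  -0.0
```

Call:
apply_moves --xyz '[[0,0,0],[0,0,0],[0,0,0],[0,0,0],[0,0,0]]' --delta_rot '[[0,0,0],[0,0,0],[0,0,0],[0,0,0],[0,0,0]]' --hand 1

```text
time: 53.8
ee_pos: [0.4334, -0.3268, 0.0075]
tool_rot: [0.089, 1.566, -0.091]
contact_force: [-0.1, -0.6, 0.2]
grip_width: 0.02
```

Call:
apply_moves --xyz '[[-1,0,0],[-2,0,0],[-3.5,0,0],[-4,0,0],[-4,0,0],[-2,0,0],[-1,0,0],[0,0,0],[0,0,0]]' --delta_rot '[[0,0,0],[0,0,0],[0,0,0],[0,0,0],[0,0,0],[0,0,0],[0,0,0],[0,0,0],[0,0,0]]'

```text
time: 54.7
ee_pos: [0.4313, -0.325, 0.1904]
tool_rot: [0.09, 1.569, -0.089]
contact_force: [-0.4, 0.3, -0.9]
grip_width: 0.0196
```

```bash
python3 -c "
from h import *
s,M=st(); st(np.array([.4855,-.0438,.19])+.0*M[:,1],86)"
```

```text
t 54.7 pos [ 0.4313 -0.325   0.1904] xaxis [ 0.     0.001 -1.   ] yawY 83.5 q [-0.77  0.08  0.06  1.55  0.   -0.66] F [-0.4  0.3 -0.9] w 0.0196
level rot deg [-0.    0.   -0.06]
t 54.7 pos [ 0.4313 -0.325   0.1904] xaxis [ 0.     0.001 -1.   ] yawY 83.5 q [-0.77  0.08  0.06  1.55  0.   -0.66] F [-0.4  0.3 -0.9] w 0.0196
shift cm [ 0.07 28.56  2.18]
level rot deg [-0.    0.   -0.06]
rot about tool x:  -2.5
```

Call:
apply_moves --xyz '[[0,1.5,0.1],[0,3,0.2],[0,4,0.3],[0,4.2,0.3],[0,4.2,0.3],[0,4.2,0.3],[0,3.5,0.3],[0,2,0.2],[0,1,0.1],[0,0,0],[0,0,0],[0,0,0]]' --delta_rot '[[0,0,0],[0,0,0],[0,0,0],[0,0,0],[0,0,0],[0,0,0],[0,0,0],[0,0,0],[0,0,0],[0,0,0],[0,0,0],[0,0,0]]'

```text
time: 55.9
ee_pos: [0.473, -0.032, 0.1709]
tool_rot: [0.104, 1.603, -0.077]
contact_force: [0.3, -0.4, -1.2]
grip_width: 0.0198
```

```bash
python3 -c "
from h import *
s,M=st(); st(np.array([.4855,-.0438,.095])+.01*M[:,1],86)
print(.4855-s['ee_pos'][0],-.034-s['ee_pos'][1])"
```

```text
t 55.9 pos [ 0.473  -0.032   0.1709] xaxis [-0.033  0.019 -0.999] yawY 83.4 q [-0.22 -0.05 -0.11  1.54  0.01 -0.1 ] F [ 0.3 -0.4 -1.2] w 0.0198
level rot deg [-0.   -2.03 -0.88]
t 55.9 pos [ 0.473  -0.032   0.1709] xaxis [-0.033  0.019 -0.999] yawY 83.4 q [-0.22 -0.05 -0.11  1.54  0.01 -0.1 ] F [ 0.3 -0.4 -1.2] w 0.0198
shift cm [ 7.52 -0.15  1.64]
level rot deg [-0.   -2.03 -0.88]
rot about tool x:  -2.6
0.012484569980577453 -0.002002600434608391
```

Call:
apply_moves --xyz '[[0,0,0.7],[0,0,0.6],[0,0,0],[0,0,0]]' --delta_rot '[[-2.5,-2,-0.8],[0,0,0],[0,0,0],[0,0,0]]'

```text
time: 56.3
ee_pos: [0.486, -0.0372, 0.1702]
tool_rot: [0.062, 1.571, -0.06]
contact_force: [0.3, -0.2, -1.3]
grip_width: 0.02
```

```bash
python3 -c "
from h import *
s,M=st(); st(np.array([.4855,-.0438,.097])+.01*M[:,1],86)"
```

```text
t 56.3 pos [ 0.486  -0.0372  0.1702] xaxis [-0.001  0.001 -1.   ] yawY 85.5 q [-0.21 -0.05 -0.12  1.51  0.   -0.14] F [ 0.3 -0.2 -1.3] w 0.02
level rot deg [ 0.   -0.07 -0.06]
t 56.3 pos [ 0.486  -0.0372  0.1702] xaxis [-0.001  0.001 -1.   ] yawY 85.5 q [-0.21 -0.05 -0.12  1.51  0.   -0.14] F [ 0.3 -0.2 -1.3] w 0.02
shift cm [7.31 0.33 0.01]
level rot deg [ 0.   -0.07 -0.06]
rot about tool x:  -0.5
```

Call:
apply_moves --xyz '[[0.5,0.3,0],[1.5,0,0],[2,0,0],[1.8,0,0],[1,0,0],[0.4,0,0],[0,0,0],[0,0,0]]' --delta_rot '[[0,0,0],[0,0,0],[0,0,0],[0,0,0],[0,0,0],[0,0,0],[0,0,0],[0,0,0]]'

```text
time: 57.1
ee_pos: [0.4846, -0.0342, 0.0911]
tool_rot: [0.065, 1.575, -0.062]
contact_force: [-0.4, 0.1, -0.4]
grip_width: 0.0203
```

Call:
apply_moves --xyz '[[0,0,0],[0,0,0],[0,0,0],[0,0,0]]' --delta_rot '[[0,0,0],[0,0,0],[0,0,0],[0,0,0]]' --hand 0.2

```text
time: 57.5
ee_pos: [0.4873, -0.0348, 0.0946]
tool_rot: [0.064, 1.569, -0.063]
contact_force: [0.3, -0.1, -0.3]
grip_width: 0.034
```

Call:
apply_moves --xyz '[[-1,0,0],[-2.5,0,0],[-3,0,0],[-2,0,0],[-1,0,0],[0,0,0],[0,0,0]]' --delta_rot '[[0,0,0],[0,0,0],[0,0,0],[0,0,0],[0,0,0],[0,0,0],[0,0,0]]'

```text
time: 58.2
ee_pos: [0.4875, -0.0349, 0.1966]
tool_rot: [0.063, 1.566, -0.063]
contact_force: [-0.4, 0.3, 0.2]
grip_width: 0.0341
```

```bash
python3 -c "
from h import *
c=bot.read_camera('top'); L=findlinks(c)
c2=bot.read_camera('scene')
cv2.imwrite('pics/t16.png',np.hstack([cv2.resize(c['frame'][190:310,330:450],None,fx=3.3,fy=3.3,interpolation=2),cv2.resize(c2['frame'][150:270,210:330],None,fx=3.3,fy=3.3,interpolation=2)]))
for p,y in L:
    print('->'); st([p[0],p[1],.06],y-90)
"
```

```text
link (408, 230) [ 0.5318 -0.3322  0.015 ] yaw 179.3 size [19.1 31.5] area 103.5
->
t 58.3 pos [ 0.487  -0.0349  0.1958] xaxis [ 0.002  0.    -1.   ] yawY 85.4 q [-0.21 -0.06 -0.07  1.56  0.   -0.13] F [-0.1  0.4 -1. ] w 0.034
shift cm [ 13.58 -29.28   6.82]
level rot deg [ 0.    0.14 -0.04]
rot about tool x:  -3.9
```

View pics/t16.png

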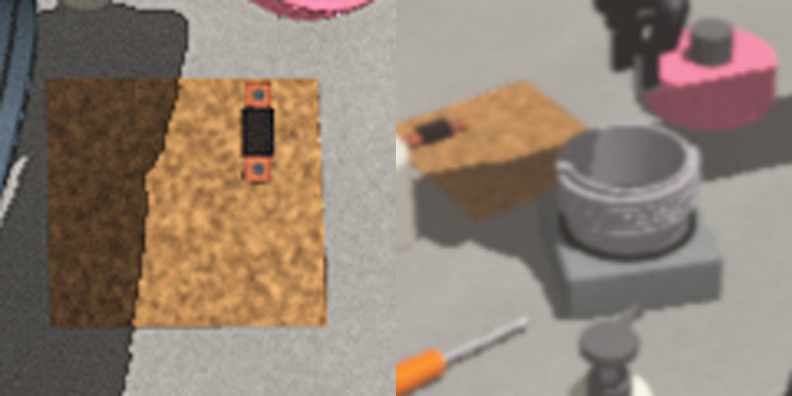

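One link is left, at (258,130) in the left half.

Call:
apply_moves --xyz '[[0,-2,0.4],[0,-3.5,0.8],[0,-4.2,1],[0,-4.2,1],[0,-4.2,1],[0,-4.2,1],[0,-3.2,0.8],[0,-2,0.5],[0,-1,0.3],[0,0,0],[0,0,0],[0,0,0]]' --delta_rot '[[0,0,0],[0,0,0],[0,0,0],[0,0,0],[0,0,0],[0,0,0],[0,0,0],[0,0,0],[0,0,0],[-4,0,0],[0,0,0],[0,0,0]]' --hand -0.2

```text
time: 59.5
ee_pos: [0.5264, -0.3294, 0.1742]
tool_rot: [0.02, 1.594, 0.01]
contact_force: [0.4, -0.2, -0.7]
grip_width: 0.0513
```

```bash
python3 -c "
from h import *
s,M=st([.5318,-.3322,.03],89.8);print(np.array([.5318,-.3322])-s['ee_pos'][:2])"
```

```text
t 59.5 pos [ 0.5264 -0.3294  0.1742] xaxis [-0.023  0.019 -1.   ] yawY 89.6 q [-0.67  0.33  0.32  1.59  0.   -0.66] F [ 0.4 -0.2 -0.7] w 0.0513
shift cm [14.39 -0.55  0.88]
level rot deg [-0.   -1.33 -1.08]
rot about tool x:  -0.2
[ 0.00543244 -0.00278766]
```

Call:
apply_moves --xyz '[[0.5,-0.3,0.5],[2,0,0],[3,0,0],[3,0,0],[2,0,0],[1,0,0],[0,0,0],[0,0,0]]' --delta_rot '[[0,-1.3,-1],[0,0,0],[0,0,0],[0,0,0],[0,0,0],[0,0,0],[0,0,0],[0,0,0]]'

```text
time: 60.3
ee_pos: [0.5331, -0.3256, 0.0577]
tool_rot: [0.005, 1.568, -0.004]
contact_force: [0.4, -0.5, -0.3]
grip_width: 0.0511
```

```bash
python3 -c "
from h import *
s,M=st([.5318,-.3322,.008],89.8)"
```

```text
t 60.3 pos [ 0.5331 -0.3256  0.0577] xaxis [ 0.003  0.    -1.   ] yawY 89.7 q [-0.66  0.33  0.08  1.32  0.   -0.65] F [ 0.4 -0.5 -0.3] w 0.0511
shift cm [ 4.97 -0.66 -0.14]
level rot deg [ 0.    0.16 -0.03]
rot about tool x:  -0.1
```

Call:
apply_moves --xyz '[[0.5,-0.6,-0.1],[1.3,0,0],[1.2,0,0],[0.4,0,0],[0,0,0],[0,0,0]]' --delta_rot '[[0,0,0],[0,0,0],[0,0,0],[0,0,0],[0,0,0],[0,0,0]]'

```text
time: 60.9
ee_pos: [0.5344, -0.3341, 0.0249]
tool_rot: [0.002, 1.563, -0.008]
contact_force: [0.3, 0.2, -0.8]
grip_width: 0.0512
```

```bash
python3 -c "
from h import *
s,M=st([.5318,-.3322,.008],89.8)"
```

```text
t 60.9 pos [ 0.5344 -0.3341  0.0249] xaxis [ 0.008 -0.004 -1.   ] yawY 89.6 q [-0.67  0.36  0.05  1.25  0.   -0.66] F [ 0.3  0.2 -0.8] w 0.0512
shift cm [ 1.68  0.19 -0.28]
level rot deg [0.   0.47 0.21]
rot about tool x:  -0.2
```

Call:
apply_moves --xyz '[[0.3,0.2,-0.2],[0.8,0,0],[0.5,0,0],[0,0,0],[0,0,0]]' --delta_rot '[[0,0.4,0.2],[0,0,0],[0,0,0],[0,0,0],[0,0,0]]'

```text
time: 61.4
ee_pos: [0.5327, -0.332, 0.008]
tool_rot: [0.004, 1.569, -0.005]
contact_force: [-0.1, 0.4, -0.6]
grip_width: 0.0517
```

```bash
python3 -c "
from h import *
s,M=st([.5318,-.3322,.008],89.8)
c=bot.read_camera('scene'); cv2.imwrite('pics/s17.png',cv2.resize(c['frame'][160:240,190:280],None,fx=7,fy=7,interpolation=2))"
```

```text
t 61.4 pos [ 0.5327 -0.332   0.008 ] xaxis [ 0.001 -0.    -1.   ] yawY 89.7 q [-0.66  0.37  0.03  1.23  0.   -0.66] F [-0.1  0.4 -0.6] w 0.0517
shift cm [ 0.   -0.02 -0.09]
level rot deg [0.   0.08 0.02]
rot about tool x:  -0.1
```

View pics/s17.png

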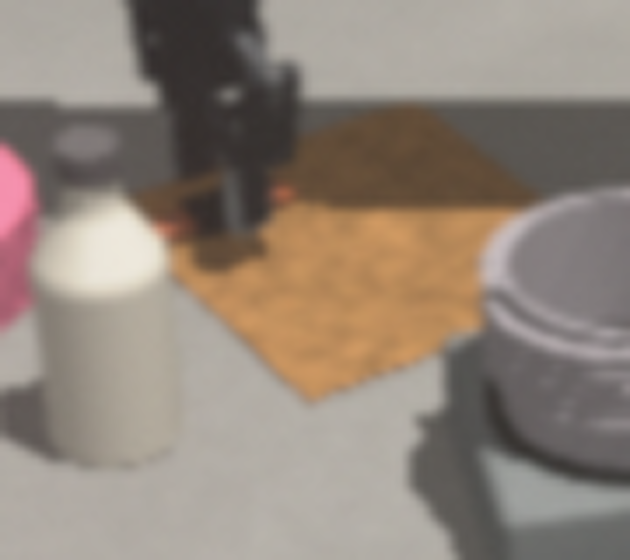

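The fingers straddle the last link at (230,220), so I grip and lift.

Call:
apply_moves --xyz '[[0,0,0],[0,0,0],[0,0,0],[0,0,0],[0,0,0]]' --delta_rot '[[0,0,0],[0,0,0],[0,0,0],[0,0,0],[0,0,0]]' --hand 1

```text
time: 61.95
ee_pos: [0.5331, -0.3324, 0.0087]
tool_rot: [0.004, 1.569, -0.006]
contact_force: [-0.1, 0.2, -0.7]
grip_width: 0.02
```

Call:
apply_moves --xyz '[[-1,0,0],[-2,0,0],[-3.5,0,0],[-4,0,0],[-4,0,0],[-2,0,0],[-1,0,0],[0,0,0],[0,0,0]]' --delta_rot '[[0,0,0],[0,0,0],[0,0,0],[0,0,0],[0,0,0],[0,0,0],[0,0,0],[0,0,0],[0,0,0]]'

```text
time: 62.85
ee_pos: [0.531, -0.3309, 0.1911]
tool_rot: [0.006, 1.572, -0.004]
contact_force: [0.5, 0.4, -1.6]
grip_width: 0.02
```

```bash
python3 -c "
from h import *
s,M=st(); st(np.array([.4855,-.0438,.19])-.01*M[:,1],86)"
```

```text
t 62.85 pos [ 0.531  -0.3309  0.1911] xaxis [-0.001  0.001 -1.   ] yawY 89.6 q [-0.66  0.31  0.33  1.59  0.   -0.66] F [ 0.5  0.4 -1.6] w 0.02
level rot deg [-0.   -0.06 -0.08]
t 62.85 pos [ 0.531  -0.3309  0.1911] xaxis [-0.001  0.001 -1.   ] yawY 89.6 q [-0.66  0.31  0.33  1.59  0.   -0.66] F [ 0.5  0.4 -1.6] w 0.02
shift cm [ 0.15 27.68 -4.72]
level rot deg [-0.   -0.06 -0.08]
rot about tool x:  3.6
```

Call:
apply_moves --xyz '[[0,1.5,-0.2],[0,3,-0.5],[0,4,-0.7],[0,4,-0.7],[0,4,-0.7],[0,4,-0.6],[0,3.2,-0.4],[0,2,-0.2],[0,1,0],[0,0,0],[0,0,0],[0,0,0]]' --delta_rot '[[0,0,0],[0,0,0],[0,0,0],[0,0,0],[0,0,0],[0,0,0],[0,0,0],[0,0,0],[0,0,0],[3.5,0,0],[0,0,0],[0,0,0]]'

```text
time: 64.05
ee_pos: [0.4794, -0.0508, 0.167]
tool_rot: [0.068, 1.609, -0.044]
contact_force: [0.4, -0.2, -0.9]
grip_width: 0.0201
```

```bash
python3 -c "
from h import *
s,M=st(); t=np.array([.4855,-.0438,.095])-.01*M[:,1]; st(t,86); print(t-s['ee_pos'])"
```

```text
t 64.05 pos [ 0.4794 -0.0508  0.167 ] xaxis [-0.039  0.017 -0.999] yawY 85.9 q [-0.25 -0.02 -0.09  1.54  0.01 -0.18] F [ 0.4 -0.2 -0.9] w 0.0201
level rot deg [-0.   -2.27 -0.79]
t 64.05 pos [ 0.4794 -0.0508  0.167 ] xaxis [-0.039  0.017 -0.999] yawY 85.9 q [-0.25 -0.02 -0.09  1.54  0.01 -0.18] F [ 0.4 -0.2 -0.9] w 0.0201
shift cm [ 7.18 -0.35  0.84]
level rot deg [-0.   -2.27 -0.79]
rot about tool x:  -0.1
[ 0.00539446 -0.00292434 -0.07211076]
```

Call:
apply_moves --xyz '[[0,-0.3,0.4],[0,0,0.1],[0,0,0],[0,0,0]]' --delta_rot '[[0,-2.2,-0.8],[0,0,0],[0,0,0],[0,0,0]]'

```text
time: 64.45
ee_pos: [0.4839, -0.0563, 0.1648]
tool_rot: [0.056, 1.574, -0.056]
contact_force: [-1.0, 0.0, -0.5]
grip_width: 0.0197
```

```bash
python3 -c "
from h import *
s,M=st(); t=np.array([.4855,-.0438,.097])-.01*M[:,1]; st(t,86)"
```

```text
t 64.45 pos [ 0.4839 -0.0563  0.1648] xaxis [-0.004  0.    -1.   ] yawY 85.9 q [-0.25 -0.05 -0.13  1.5  -0.   -0.18] F [-1.   0.  -0.5] w 0.0197
level rot deg [-0.   -0.25  0.01]
t 64.45 pos [ 0.4839 -0.0563  0.1648] xaxis [-0.004  0.    -1.   ] yawY 85.9 q [-0.25 -0.05 -0.13  1.5  -0.   -0.18] F [-1.   0.  -0.5] w 0.0197
shift cm [6.78 0.26 0.1 ]
level rot deg [-0.   -0.25  0.01]
rot about tool x:  -0.1
```

Call:
apply_moves --xyz '[[0.5,0.2,0.1],[1.3,0,0],[1.8,0,0],[1.6,0,0],[1,0,0],[0.4,0,0],[0,0,0],[0,0,0]]' --delta_rot '[[0,-0.2,0],[0,0,0],[0,0,0],[0,0,0],[0,0,0],[0,0,0],[0,0,0],[0,0,0]]'

```text
time: 65.25
ee_pos: [0.4844, -0.0543, 0.0923]
tool_rot: [0.057, 1.574, -0.056]
contact_force: [0.5, 0.9, -0.8]
grip_width: 0.0202
```

Call:
apply_moves --xyz '[[0,0,0],[0,0,0],[0,0,0],[0,0,0]]' --delta_rot '[[0,0,0],[0,0,0],[0,0,0],[0,0,0]]' --hand 0.2

```text
time: 65.65
ee_pos: [0.4869, -0.0548, 0.0956]
tool_rot: [0.056, 1.568, -0.056]
contact_force: [0.8, 0.1, -0.3]
grip_width: 0.0345
```

Call:
apply_moves --xyz '[[-1,0,0],[-2.5,0,0],[-3,0,0],[-2,0,0],[-1,0,0],[0,0,0],[0,0,0]]' --delta_rot '[[0,0,0],[0,0,0],[0,0,0],[0,0,0],[0,0,0],[0,0,0],[0,0,0]]'

```text
time: 66.35
ee_pos: [0.4869, -0.0549, 0.1975]
tool_rot: [0.055, 1.566, -0.057]
contact_force: [1.2, 0.6, -0.2]
grip_width: 0.0344
```

```bash
python3 -c "
from h import *
c=bot.read_camera('scene')
P=cloud(c);z=P[...,2]
# pump head disc from scene
m=((z>.132)&(z<.15)&(np.hypot(P[...,0]-.6417,P[...,1]-.1691)<.05)).astype(np.uint8)
cs,_=cv2.findContours(m,0,2);ct=max(cs,key=cv2.contourArea); (u,v),r,a=cv2.minAreaRect(ct); 
mo=cv2.morphologyEx(m,cv2.MORPH_OPEN,np.ones((7,7),np.uint8)); ys,xs=np.nonzero(mo); print('scene pump',ray(c,xs.mean(),ys.mean(),.14),len(xs),r)
t=dict(np.load('top0.npz'));P=cloud(t);z=P[...,2]
m=((z>.128)&(z<.15)&(np.hypot(P[...,0]-.6417,P[...,1]-.1691)<.05)).astype(np.uint8)
mo=cv2.morphologyEx(m,cv2.MORPH_OPEN,cv2.getStructuringElement(2,(9,9))); ys,xs=np.nonzero(mo); print('top pump',ray(t,xs.mean(),ys.mean(),.14),len(xs),np.sqrt(len(xs)*4/np.pi)*1.0735/508*1000)
st([.64,.168,.22])
cv2.imwrite('pics/s18.png',cv2.resize(c['frame'][150:310,200:420],None,fx=3.5,fy=3.5,interpolation=2))
cv2.imwrite('pics/pump.png',cv2.resize(t['frame'][140:200,160:250],None,fx=7,fy=7,interpolation=2))
"
```

```text
scene pump [0.65359835 0.17600261 0.14      ] 212 (15.20526123046875, 21.913463592529297)
top pump [0.64685234 0.17087733 0.14      ] 303 41.50636587828162
t 66.4 pos [ 0.4868 -0.0549  0.1973] xaxis [ 0.004 -0.001 -1.   ] yawY 85.9 q [-0.25 -0.05 -0.06  1.56 -0.   -0.18] F [ 0.5 -0.4  0.6] w 0.0338
shift cm [-2.23 23.32 13.7 ]
level rot deg [-0.    0.25  0.05]
```

View pics/s18.png

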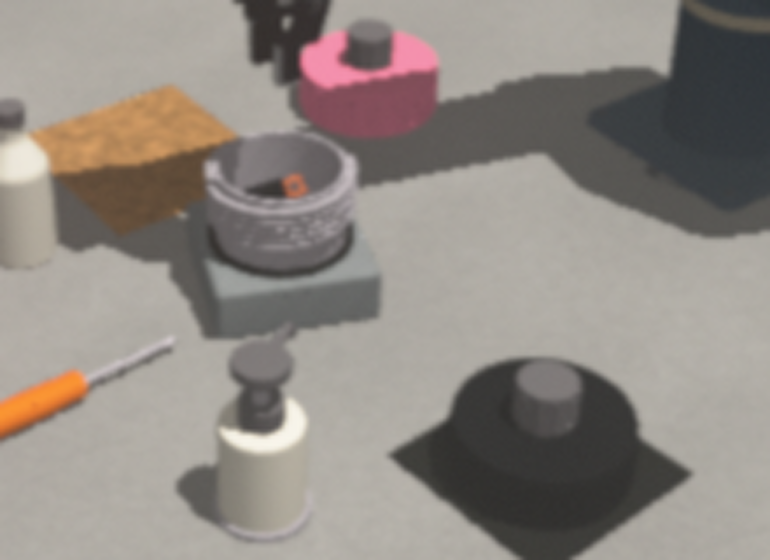

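View pics/pump.png

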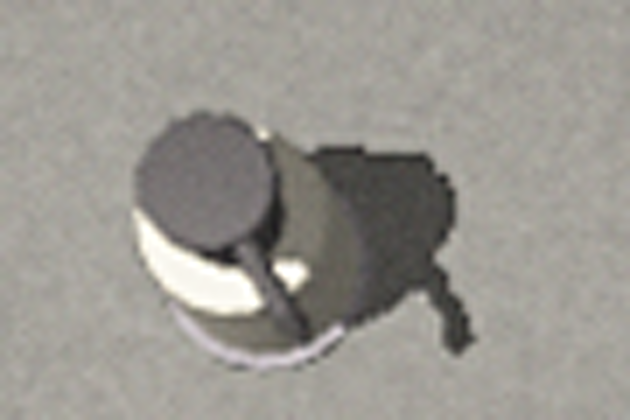

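The scene view shows the cap upright on the mat (548,440), an empty cork pad, a link end visible in the pot at (293,187), and the pump head at (261,364). In the pump crop the disc centre is at (206,181).

```bash
python3 -c "
from h import *
t=dict(np.load('top0.npz')); print(ray(t,189.0,165.5,.14))
c=dict(np.load('scene0.npz')); print(ray(c,274.2,253.6,.14))
"
```

```text
[0.64814484 0.1723008  0.14      ]
[0.65352011 0.17674591 0.14      ]
```

Call:
apply_moves --xyz '[[-0.5,1.4,0.8],[-0.5,2.6,1.6],[-0.5,3.2,2],[0,3.4,2.1],[0,3.4,2.1],[0,3.4,2.1],[0,2.8,1.7],[0,2,1.2],[0,1,0.6],[0,0,0],[0,0,0],[0,0,0]]' --delta_rot '[[0,0,0],[0,0,0],[0,0,0],[0,0,0],[0,0,0],[0,0,0],[0,0,0],[0,0,0],[0,0,0],[0,0,0],[0,0,0],[0,0,0]]' --hand 1 --newtons 40

```text
time: 67.6
ee_pos: [0.6423, 0.1734, 0.1895]
tool_rot: [0.054, 1.598, -0.064]
contact_force: [0.8, -0.2, 1.1]
grip_width: 0.0
```

```bash
python3 -c "
from h import *
s,M=st([.65,.174,.17]); print(np.array([.65,.174])-s['ee_pos'][:2])
c=bot.read_camera('top'); cv2.imwrite('pics/t19.png',cv2.resize(c['frame'][120:320,120:400],None,fx=2.8,fy=2.8,interpolation=2))
print('cork links:',findlinks(c))
P=cloud(c);r=np.hypot(P[...,0]-.4855,P[...,1]+.0438);k=P[...,2][r<.044];print('well',np.nanpercentile(k,[1,50,99]))
c=bot.read_camera('scene'); cv2.imwrite('pics/s19.png',cv2.resize(c['frame'][150:310,200:420],None,fx=3.5,fy=3.5,interpolation=2))
"
```

```text
t 67.6 pos [0.6423 0.1734 0.1895] xaxis [-0.029 -0.005 -1.   ] yawY 85.7 q [ 0.16  0.46  0.51  1.65 -0.    0.24] F [ 0.8 -0.2  1.1] w 0.0
shift cm [1.93 0.13 0.82]
level rot deg [-0.   -1.61  0.4 ]
[0.00768537 0.00057595]
cork links: []
well [0.05005741 0.06500996 0.08358463]
```

View pics/t19.png

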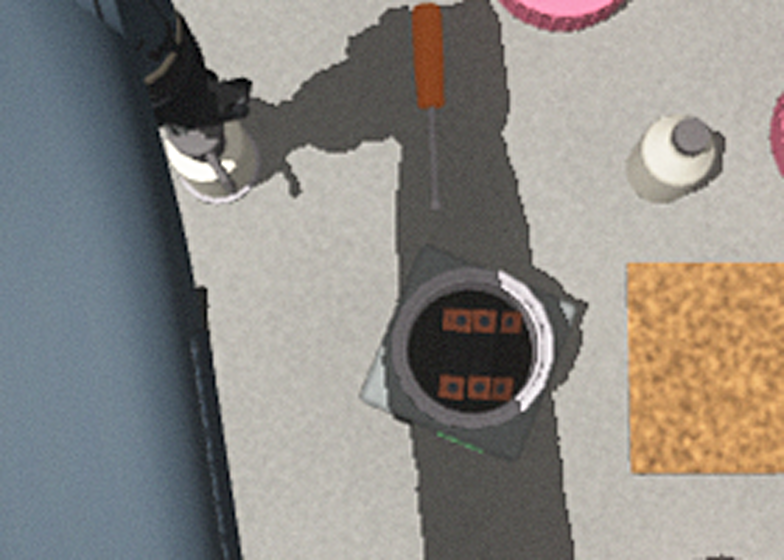

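View pics/s19.png

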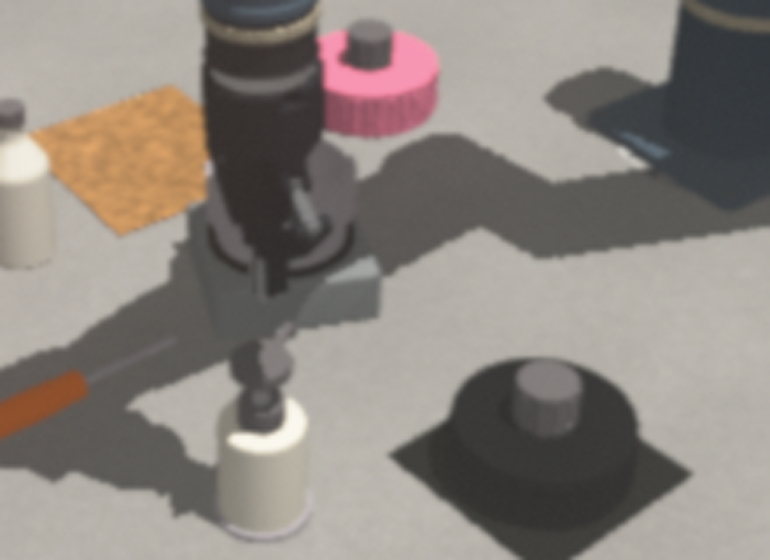

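The top view shows the links in the pot at (480,355), with tops no higher than 84 mm, and an empty cork pad. The shut fingertips at (270,290) are above the pump head. Next I align and press.

Call:
apply_moves --xyz '[[0,0,0.7],[0,0,0.1],[0,0,0],[0,0,0]]' --delta_rot '[[0,-1.6,0.4],[0,0,0],[0,0,0],[0,0,0]]'

```text
time: 68.1
ee_pos: [0.6498, 0.17, 0.1917]
tool_rot: [0.062, 1.568, -0.062]
contact_force: [-0.4, -0.7, 0.4]
grip_width: -0.0002
```

```bash
python3 -c "
from h import *
s,M=st([.65,.174,.15])"
```

```text
t 68.1 pos [0.6498 0.17   0.1917] xaxis [ 0.002  0.    -1.   ] yawY 85.5 q [ 0.16  0.44  0.49  1.62 -0.    0.23] F [-0.4 -0.7  0.4] w -0.0002
shift cm [ 4.17  0.4  -0.02]
level rot deg [-0.    0.11 -0.02]
```

Call:
apply_moves --xyz '[[0.5,0.4,0],[1,0,0],[1,0,0],[0.8,0,0],[0.4,0,0],[0,0,0]]' --delta_rot '[[0,0,0],[0,0,0],[0,0,0],[0,0,0],[0,0,0],[0,0,0]]'

```text
time: 68.7
ee_pos: [0.6492, 0.1743, 0.1498]
tool_rot: [0.061, 1.571, -0.062]
contact_force: [-0.2, -0.2, -0.6]
grip_width: -0.0002
```

```bash
python3 -c "
from h import *
s,M=st([.65,.174,.12])
c=bot.read_camera('scene'); cv2.imwrite('pics/s20.png',cv2.resize(c['frame'][210:310,230:320],None,fx=6,fy=6,interpolation=2))"
```

```text
t 68.7 pos [0.6492 0.1743 0.1498] xaxis [-0.001 -0.    -1.   ] yawY 85.5 q [ 0.16  0.44  0.41  1.54 -0.    0.24] F [-0.2 -0.2 -0.6] w -0.0002
shift cm [ 2.98 -0.02  0.08]
level rot deg [-0.   -0.07  0.02]
```

View pics/s20.png

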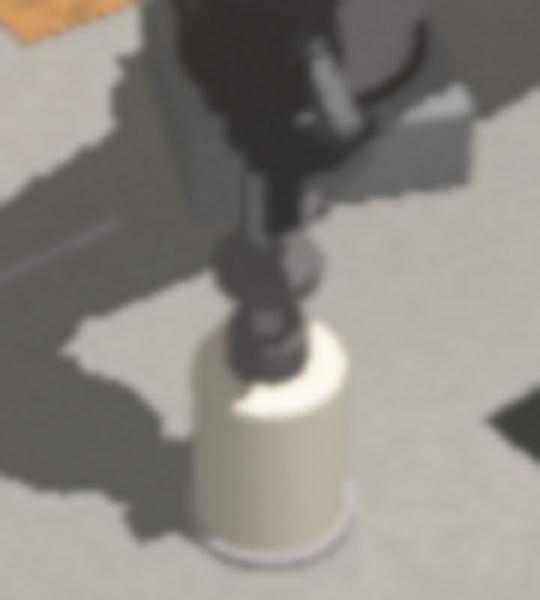

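The fingertip at (270,235) is just above the disc, which is centred near (268,262). Pressing.

Call:
apply_moves --xyz '[[0.5,0.1,0.1],[0.5,0,0],[0.5,0,0],[0.5,0,0],[0.5,0,0],[0.5,0,0]]' --delta_rot '[[0,0,0],[0,0,0],[0,0,0],[0,0,0],[0,0,0],[0,0,0]]'

```text
time: 69.35
ee_pos: [0.6517, 0.1755, 0.123]
tool_rot: [0.062, 1.566, -0.061]
contact_force: [-2.2, -0.6, 7.6]
grip_width: -0.0002
```

```bash
python3 -c "
from h import *
s,M=st([.65,.174,.12])
c=bot.read_camera('scene'); cv2.imwrite('pics/s21.png',cv2.resize(c['frame'][210:310,230:320],None,fx=6,fy=6,interpolation=2))"
```

```text
t 69.35 pos [0.6517 0.1755 0.123 ] xaxis [ 0.004  0.001 -1.   ] yawY 85.5 q [ 0.16  0.44  0.36  1.48 -0.    0.24] F [-2.2 -0.6  7.6] w -0.0002
shift cm [ 0.3  -0.16 -0.15]
level rot deg [-0.    0.24 -0.05]
```

View pics/s21.png

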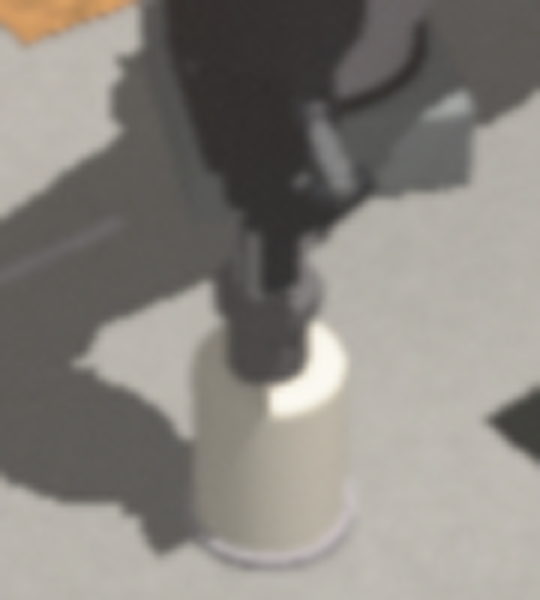

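The head is most of the way down (7.6 N). I keep going until the force shows the stop.

Call:
apply_moves --xyz '[[0.5,0,0],[0.5,0,0],[0.5,0,0],[0.5,0,0]]' --delta_rot '[[0,0,0],[0,0,0],[0,0,0],[0,0,0]]'

```text
time: 69.8
ee_pos: [0.6518, 0.1756, 0.1167]
tool_rot: [0.063, 1.556, -0.06]
contact_force: [-8.1, -1.3, 15.2]
grip_width: 0.0002
```

Call:
apply_moves --xyz '[[0.5,0,0],[0.5,0,0],[0.5,0,0]]' --delta_rot '[[0,0,0],[0,0,0],[0,0,0]]'

```text
time: 70.1
ee_pos: [0.6519, 0.1755, 0.1167]
tool_rot: [0.063, 1.547, -0.059]
contact_force: [-7.4, -1.4, 15.8]
grip_width: -0.0002
```

```bash
python3 -c "
from h import *
s,M=st([.65,.174,.12])
c=bot.read_camera('scene'); cv2.imwrite('pics/s22.png',cv2.resize(c['frame'][210:310,230:320],None,fx=6,fy=6,interpolation=2))"
```

```text
t 70.1 pos [0.6519 0.1755 0.1167] xaxis [ 0.023  0.002 -1.   ] yawY 85.5 q [ 0.16  0.42  0.32  1.44 -0.    0.24] F [-7.4 -1.4 15.8] w -0.0002
shift cm [-0.33 -0.17 -0.17]
level rot deg [-0.    1.3  -0.23]
```

View pics/s22.png

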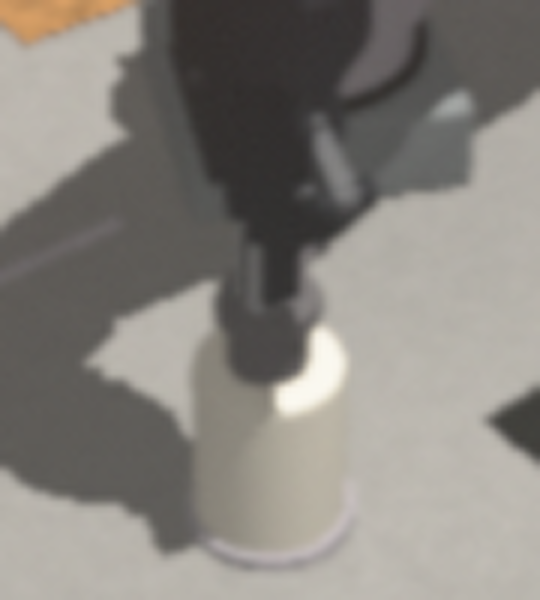

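The head is at its stop: z no longer changes (0.1167) and the force is 15.8 N, above the spring's 8.5 N. I rise well clear.

Call:
apply_moves --xyz '[[-1,0,0],[-2,0,0],[-3,0,0],[-3,0,0],[-3,0,0],[-2,0,0],[0,0,0],[0,0,0],[0,0,0]]' --delta_rot '[[0,0,0],[0,0,0],[0,0,0],[0,0,0],[0,0,0],[0,0,0],[0,0,0],[0,0,0],[0,0,0]]'

```text
time: 71.05
ee_pos: [0.6499, 0.1753, 0.2597]
tool_rot: [0.064, 1.542, -0.058]
contact_force: [-0.5, 0.1, -0.6]
grip_width: 0.0
```

```bash
python3 -c "
from h import *
s,M=st()
c=bot.read_camera('scene'); cv2.imwrite('pics/s23.png',c['frame'])
P=cloud(c);z=P[...,2];m=(np.hypot(P[...,0]-.65,P[...,1]-.174)<.02)&(z>.1)&(z<.17);print('pump top z',np.nanpercentile(z[m],[50,90]),m.sum())
t=bot.read_camera('top');cv2.imwrite('pics/t23.png',t['frame']);P=cloud(t);r=np.hypot(P[...,0]-.4855,P[...,1]+.0438);k=P[...,2][r<.044];print('well',np.nanpercentile(k,[1,50,99]))
findlinks(t)
"
```

```text
t 71.05 pos [0.6499 0.1753 0.2597] xaxis [ 0.028  0.003 -1.   ] yawY 85.5 q [ 0.16  0.44  0.63  1.73 -0.    0.24] F [-0.5  0.1 -0.6] w 0.0
level rot deg [-0.    1.59 -0.3 ]
pump top z [0.13879118 0.14233602] 269
well [0.05000829 0.06477782 0.08362398]
```

View pics/s23.png

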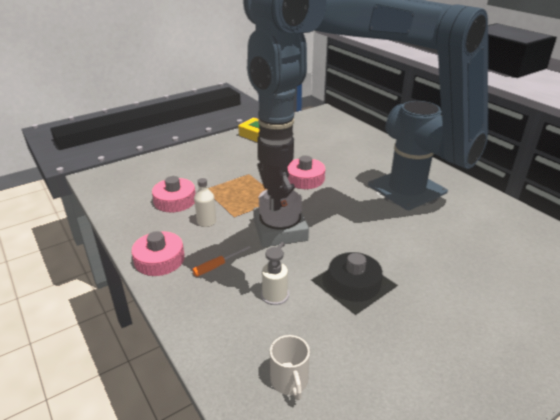

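View pics/t23.png

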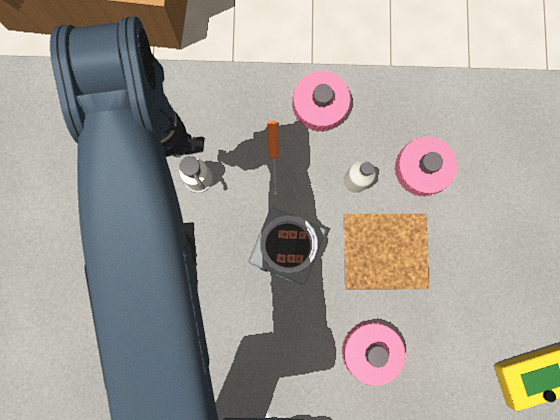

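The pump head is back up (0.139 m), the cap is on the mat, the cork and the visible bench are empty of links, and the bottle and screwdriver are unmoved. The arm is clear of everything.

```bash
python3 -c "
from rig import bot
print(bot.sign_off())"
```

```text
the job is handed in; nothing more can be done
None
```

I completed the whole sequence and handed the job in at about 71 s of the 210 s allowed. `sign_off` reports no verdict, so the checks below are my own.

- **Cap:** I unscrewed it in three grip strokes, about two turns, and lifted it off. It stands knob up on the mat. The knob top measured 0.086 m, as expected, and its centre was within about 2 mm of the mat's centre.
- **Links:** All four were gripped and released inside the pot. At the last check the cork pad was empty and everything in the well was no higher than 84 mm, below the 120 mm rim. Only three links can be told apart from above. The fourth should be stacked with them, since it was gripped and released inside the rim like the others, but I could not see it separately.
- **Pump:** I pressed the head until the height stopped changing and the force held at 15.8 N, against 8.5 N for the spring at the stop. It then came back up to about 0.139 m.
- **Left alone:** The bottle and screwdriver look unmoved in the last pictures, and the arm ended clear of everything.

**What disagreed:**
- **Fingertips:** They stood about 13 mm higher than the stated tip reach. My first two closes on a link therefore went over the block, which did not move the link, and I then worked about 13 mm lower.
- **Pump position:** The two cameras disagreed by about 7 mm on where the pump head is, so I pressed at the middle of the two.

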